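# Put the loose optics away in the pocket tray

## Task

Put the three plain loose optics away in the pocket tray, standing upright and fully down: the lens tube in the large round pocket, the steel post in the small round pocket and the cube housing in the square pocket. Lower each one into its pocket rather than letting it drop in. Leave the two look-alikes with a round flange at the foot, and the mirror mount and the screwdriver, where they are.

Things in the scene. Friction and masses are not known exactly. Their poses are not given: they have to be found in the camera images.
- lens_tube_center (a point): The lens tube to put away: a plain straight black cylinder, 40 mm diameter, 64 mm tall, no flange, with a pale lens in its top and a steel ring near the top; stands upright on the table, about 130 g. The point is on its axis, half-way up; its z axis points up when it stands.
- post_center (a point): The post to put away: a plain straight bright steel cylinder, 24 mm diameter, 80 mm tall, no flange, with a dark bore in its top; stands upright on the table, about 220 g. The point is on its axis, half-way up; its z axis points up when it stands.
- cube_housing_center (a point): The cube housing to put away: a square steel block 40 x 40 mm, 60 mm tall, with a pale square window on top and a dark round port in each side; stands upright, about 180 g. The point is its centre, half-way up; x and y axes are normal to its sides, z points up.
- flanged_tube_center (a point): Look-alike that stays: a black lens tube 40 mm in diameter, 64 mm tall, but with a round bolt-down flange at its foot, 66 mm diameter, 7 mm thick. Loose. The point is on its axis, 32 mm above the table.
- flanged_post_center (a point): Look-alike that stays: a steel post 24 mm in diameter, 80 mm tall, but with a round bolt-down flange at its foot, 48 mm diameter, 7 mm thick. Loose. The point is on its axis, 40 mm above the table.
- nest_large_round_hole0 (a point): The large round pocket, 56 mm diameter, for the lens tube. In one of three light grey blocks, dark-floored, 80 x 80 x 12 mm, in a row at 88 mm pitch (order varies) in a low black tray (276 x 96 mm, rim 10 mm high). Pocket 8 mm deep: floor 8 mm, block top 16 mm above the table. Point: centre of the pocket's mouth, level with the block top; x along the row, z up. Fixed.
- nest_small_round_hole0 (a point): The small round pocket, 40 mm diameter, for the post. In one of three light grey blocks, dark-floored, 80 x 80 x 12 mm, in a row at 88 mm pitch (order varies) in a low black tray (276 x 96 mm, rim 10 mm high). Pocket 8 mm deep: floor 8 mm, block top 16 mm above the table. Point: centre of the pocket's mouth, level with the block top; x along the row, z up. Fixed.
- nest_square_hole0 (a point): The square pocket, 56 x 56 mm with sides parallel to its x and y axes, for the cube housing. In one of three light grey blocks, dark-floored, 80 x 80 x 12 mm, in a row at 88 mm pitch (order varies) in a low black tray (276 x 96 mm, rim 10 mm high). Pocket 8 mm deep: floor 8 mm, block top 16 mm above the table. Point: centre of the pocket's mouth, level with the block top; x along the row, z up. Fixed.
- mirror_mount: Bystander: a round mirror in a black ring on a steel post with a 60 x 40 mm aluminium foot, 102 mm tall in all; loose. Origin: centre of its underside.
- screwdriver: Bystander: a screwdriver, 160 mm long, lying on the table beyond the work; loose. Origin: on the table, at about the middle of its length; x axis from handle to tip.
Mind the look-alikes: they are no part of the job. What is shaped like the part that bears lens_tube_center but orange or yellow is not meant.

How it is judged (in metres and radians):
At the end, for the whole second after the job is handed in: Each part stands in its own pocket, within 14 mm of its centre, bottomed within 4 mm, tilted under 0.12 rad, at rest. Flanged look-alikes, mirror mount and screwdriver are within 25 mm of their start, the first three upright (within 0.15 rad) (horizontal distance between lens_tube_center and nest_large_round_hole0 below 0.014 m and z of lens_tube_center in the frame of nest_large_round_hole0 between 0.02 and 0.028 m and angle between each of lens_tube_center, post_center, cube_housing_center's own z axis and vertical below 0.12 rad and linear speed of each of lens_tube, post, cube_housing below 0.02 m/s and angular speed of each of lens_tube, post, cube_housing below 0.2 rad/s and horizontal distance between post_center and nest_small_round_hole0 below 0.014 m and z of post_center in the frame of nest_small_round_hole0 between 0.028 and 0.036 m and horizontal distance between cube_housing_center and nest_square_hole0 below 0.014 m and z of cube_housing_center in the frame of nest_square_hole0 between 0.018 and 0.026 m and distance of each of flanged_tube_center, flanged_post_center, mirror_mount, screwdriver from where it was at the start of the episode below 0.025 m and angle between each of flanged_tube_center, flanged_post_center, mirror_mount's own z axis and vertical below 0.15 rad); the robot touches nothing.
It fails at once if a look-alike or bystander is moved by more than 25 mm (distance of any of flanged_tube_center, flanged_post_center, mirror_mount, screwdriver from where it was at the start of the episode above 0.025 m).
It fails at once if a part is let fall into its pocket (out of the fingers and faster than 0.45 m/s, a fall of over 10 mm) ((contact force between the fingers and lens_tube below 0.05 N and linear speed of lens_tube above 0.45 m/s and horizontal distance between lens_tube_center and nest_large_round_hole0 below 0.03 m) or (contact force between the fingers and post below 0.05 N and linear speed of post above 0.45 m/s and horizontal distance between post_center and nest_small_round_hole0 below 0.03 m) or (contact force between the fingers and cube_housing below 0.05 N and linear speed of cube_housing above 0.45 m/s and horizontal distance between cube_housing_center and nest_square_hole0 below 0.03 m)).
It also fails if it takes over 90 s, if anything falls off the work surface, if the arm or the gripper's body presses on something with over 40 N, if the wrist force passes 120 N, or if a joint passes its speed limit or range.

## Robot

A 6-joint arm with a two-finger parallel gripper is mounted at the origin on the work surface. World frame = base frame: x ahead of the robot, y to its left, z up, the work surface at z = 0. Lengths are in m, angles in degrees, forces in N, time in s.
With the tool pointing down it reaches from about 0.375 to 0.9 m from the base axis. Payload 3.1 kg.
Tool frame: the origin (TCP) lies at the very end of the fingers, on their centre line; the grasp point (between the pads) lies 19 mm behind it; z points along the fingers, x is the direction in which the jaws open and shut, and the axes are right-handed (so a half turn about z gives the same grasp; the last joint's range is limited). The gripper opens to 87 mm and grips with 3 to 60 N. Pads are 19 mm wide; open, the fingers measure 117 mm over their backs; the gripper's body (75 mm by 190 mm) begins 51 mm behind the grasp point.
Start: joints at [-78.352, 30.224, 82.088, -0, 67.689, -10.227], TCP at [0.233, -0.58, 0.19] pointing down, gripper open.
Joint ranges: [-176.69, 176.69], [-43.24, 126.21], [12.49, 139.97], [-82, 262], [0, 151.66], [-163.58, 163.58]. Speed limits (degrees/s): [159.86, 159.86, 180, 180, 180, 180].

## Interface

Orientations are given as a 3x3 rotation matrix whose columns are the frame's x, y, z axes.
In Python, from rig import bot gives the robot as it stands.
- The arm moves only by the tool arm_command, never from a script. Its argument "plan" is a list of rows, each an object of numbers: "claw": the opening, from 0 (shut) to 1 (fully open); "dx", "dy", "dz": the shift along the tool's x, y, z in cm; "twist": the turn about the tool's z in degrees. A call has 1 to 8 rows; each row is the pose to reach, as a shift and turn from the pose measured when the call began, along the tool's axes at that moment; what a row does not reach only later rows make up. A row lasts 1/12 s, in which the tool goes at most 41.7 mm and 7.16 degrees, less where a joint would pass 70% of its speed; a pose out of reach is approached as far as the arm can. A call with a gripper value outside its range is refused whole. The fingers move at their own pace and stop on an object; the grip force is fixed at half the most. Time passes only in rows, so rows that repeat a pose let the fingers close. It gives the time, the measured TCP pose, the force and the opening at its end, in the units of the state.
- bot.read_state(): the state, without advancing time (a new reading comes with each control period).
- bot.capture(name): name is "scene" or "top"; returns the picture (400x640x3 uint8, red, green, blue); there is no depth.
- bot.calibration(name): a dict with "intrinsics" (3x3 intrinsics, pixels), "rvec" (rotation vector, rad) and "tvec" (3), from world to camera coordinates, as OpenCV has them. Camera axes: x right, y down, z forward; pixel columns grow to the right and rows downward; lengths in m; the calibration is good to about 2 mm. A picture is of the moment at which its call begins. calibration takes no time and is no camera call.
- bot.hand_in(): hands the job in, once; it reports no verdict.
The state is a dict: "time_s": time; "joint_positions": joint angles; "qvel": joint speeds; "tau": joint torques, N m; "position": TCP position; "tcp_rot": TCP orientation; "force": force on the tool from outside, world axes, zero at the start; "moment": the same for the moment, N m; "opening": opening from 0.0 (shut) to 1.0 (fully open).
Only numpy, scipy, OpenCV 4.12 (cv2) and the standard library are available. Lean on these libraries where they do the work, as an engineer would, in place of code of your own. Each camera call takes 0.05 s, during which the arm holds its last target.

## Working session

There is one attempt and no reset: what is moved stays moved. The work goes in short steps, Python scripts to look and compute and a tool call to move; the robot and the scene stay as the last step left them, time stands still between calls to the robot, and variables do not carry over. Pictures are saved under pics/ and viewed, and the job is handed in when it is done.

Besides the shell and the picture viewer there is one more tool, called after "Request:" by a JSON object that holds its "method" and its "body", one argument or row to a line. arm_command: Moves the arm, as the interface text tells. Its arguments: {"type":"object","properties":{"plan":{"type":"array"}},"required":["plan"]}

```bash
mkdir -p pics; ls; python3 - <<'E'
from rig import bot
import cv2
for n in("scene","top"):
    im=bot.capture(n); cv2.imwrite(f"pics/{n}0.png",im[:,:,::-1]); c=bot.calibration(n); print(n,c)
print(bot.read_state())
E
```

```text
pics
scene {'intrinsics': array([[507.59229845,   0.        , 315.61454081],
       [  0.        , 507.59229845, 200.00005601],
       [  0.        ,   0.        ,   1.        ]]), 'rvec': array([ 1.89633993,  1.84456169, -0.59760699]), 'tvec': array([ 0.02936692, -0.39442574,  1.52545577])}
top {'intrinsics': array([[365.32871334,   0.        , 320.83081074],
       [  0.        , 365.32871334, 201.7709582 ],
       [  0.        ,   0.        ,   1.        ]]), 'rvec': array([ 2.17783996, -2.14326369,  0.06158274]), 'tvec': array([-0.0239208 ,  0.54339768,  0.77466425])}
{'time_s': 0.1, 'joint_positions': array([-7.83523054e+01,  3.02757237e+01,  8.21480274e+01, -1.05098310e-03,
        6.76894967e+01, -1.02258730e+01]), 'qvel': array([ 0.00915023, -0.13712963, -0.07606767, -0.08839666,  0.01889467,
       -0.01441752]), 'tau': array([-2.85013766e-04, -4.40983701e+01, -1.77151000e+01,  6.34691468e-02,
        5.33947698e-02, -4.72913246e-05]), 'position': array([ 0.2327395 , -0.57927907,  0.18955285]), 'tcp_rot': array([[ 3.72565775e-01, -9.28005695e-01, -4.15671516e-04],
       [-9.28003744e-01, -3.72565857e-01,  1.93241630e-03],
       [-1.94815835e-03, -3.34207453e-04, -9.99998046e-01]]), 'force': array([0.86224227, 0.47461591, 0.04046385]), 'moment': array([0.03489453, 0.0089962 , 0.05162652]), 'opening': 0.9986250886766995}
```

View pics/scene0.png

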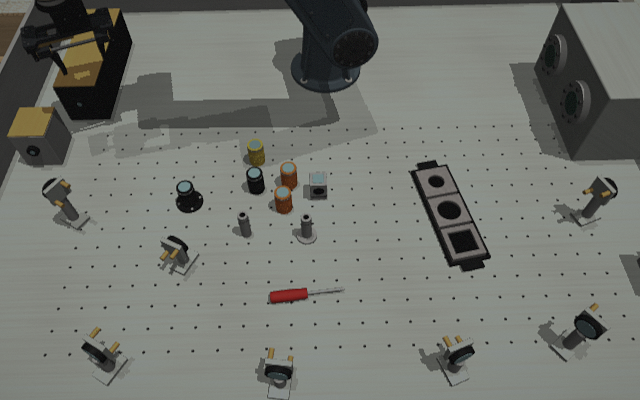

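View pics/top0.png

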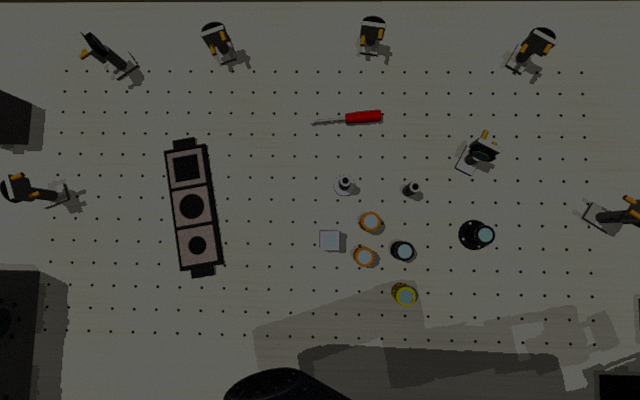

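The scene view shows the tray on the right and the parts in a cluster. In the top view the plain tube is at about (403,250), the plain post at (411,187) and the cube at (329,240). The flanged tube is at (477,235) and the flanged post at (344,184). The tray pockets are the square at (186,167), the large round at (191,206) and the small round at (197,245). Orange and yellow decoys stand around the tube.

```bash
python3 - <<'E'
import cv2,numpy as np
im=cv2.imread("pics/top0.png"); im=cv2.convertScaleAbs(im,alpha=1.6)
cv2.imwrite("pics/topA.png",cv2.resize(im[160:310,310:500],None,fx=4,fy=4,interpolation=cv2.INTER_CUBIC))
cv2.imwrite("pics/topB.png",cv2.resize(im[135:280,150:240],None,fx=4,fy=4,interpolation=cv2.INTER_CUBIC))
im=cv2.imread("pics/scene0.png"); im=cv2.convertScaleAbs(im,alpha=1.6)
cv2.imwrite("pics/scA.png",cv2.resize(im[130:250,165:335],None,fx=4,fy=4,interpolation=cv2.INTER_CUBIC))
E
```

```text
(no output)
```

View pics/topA.png

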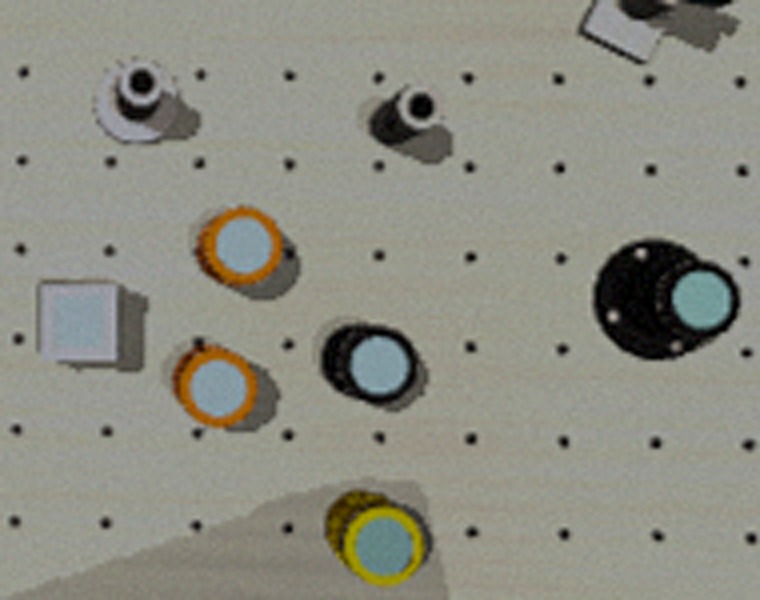

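View pics/topB.png

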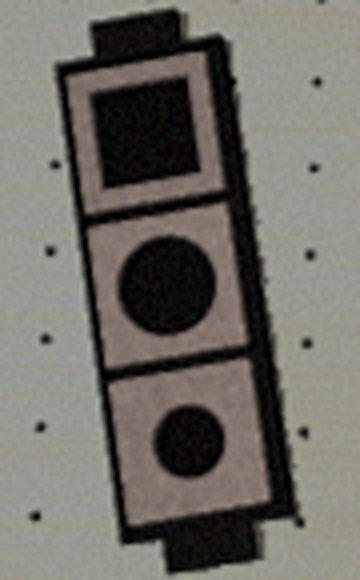

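View pics/scA.png

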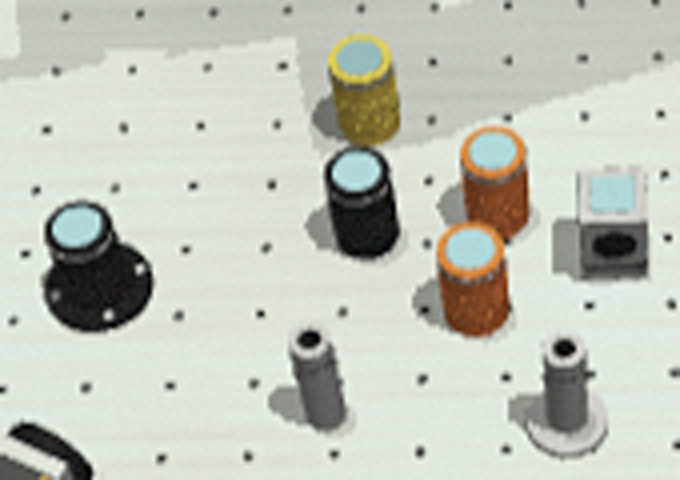

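```bash
cat > h.py <<'E'
import cv2,numpy as np
from rig import bot
def ray(n,uv):
    c=bot.calibration(n);R=cv2.Rodrigues(np.array(c["rvec"]))[0];t=np.array(c["tvec"]).ravel();K=np.array(c["intrinsics"])
    d=R.T@np.linalg.solve(K,np.array([uv[0],uv[1],1.]));return -R.T@t,d/np.linalg.norm(d)
def pl(n,uv,z):
    o,d=ray(n,uv);return (o+d*(z-o[2])/d[2])
def tri(a,b):
    (o1,d1),(o2,d2)=ray("top",a),ray("scene",b)
    s=np.linalg.lstsq(np.c_[d1,-d2],o2-o1,rcond=None)[0]
    p,q=o1+s[0]*d1,o2+s[1]*d2;return (p+q)/2,np.linalg.norm(p-q)*1e3
def cont(m,amin):
    cs=cv2.findContours(m.astype(np.uint8)*255,cv2.RETR_LIST,cv2.CHAIN_APPROX_NONE)[0]
    return [c for c in cs if cv2.contourArea(c)>amin]
def cen(c):
    M=cv2.moments(c);return np.array([M["m10"],M["m01"]])/M["m00"]
E
python3 - <<'E'
from h import *
np.set_printoptions(precision=4,suppress=True)
for n in("top","scene"):
    print(n,"cam",ray(n,(0,0))[0])
    im=cv2.imread(f"pics/{n}0.png");im=cv2.medianBlur(im,3).astype(int); b,g,r=im[...,0],im[...,1],im[...,2]
    m=((b-r)>0.12*b+4)&(b>60)
    for c in cont(m,20):
        u=cen(c); print("blue",u,cv2.contourArea(c),pl(n,u,.064))
im=cv2.imread("pics/top0.png");g=cv2.cvtColor(im,cv2.COLOR_BGR2GRAY)
m=cv2.GaussianBlur(g,(3,3),0)<50
for c in cont(m,12):
    u=cen(c)
    if 300>u[1]>130 and 150<u[0]<450:
        p=np.array([pl("top",q,.016)[:2] for q in c[:,0]],np.float32);rc=cv2.minAreaRect(p*1000)
        print("dark",u,cv2.contourArea(c),"z16",pl("top",u,.016)[:2],"z80",pl("top",u,.08)[:2],rc[1],rc[2])
E
```

```text
top cam [ 0.4731 -0.0412  0.8188]
blue [405.8879 296.313 ] 114.5 [ 0.3515 -0.1912  0.064 ]
blue [364.3926 256.8731] 98.5 [ 0.4286 -0.1074  0.064 ]
blue [404.4568 250.7926] 139.0 [ 0.4424 -0.1886  0.064 ]
blue [484.8358 234.4449] 136.0 [ 0.4784 -0.3509  0.064 ]
blue [370.75   221.3316] 96.0 [ 0.5013 -0.1199  0.064 ]
scene cam [ 1.2019 -0.0473  1.0182]
blue [282.  191.6] 60.0 [ 0.5007 -0.1192  0.064 ]
blue [183.8064 186.2715] 83.5 [ 0.4777 -0.3508  0.064 ]
blue [317.5786 178.    ] 53.0 [ 0.4634 -0.0352  0.064 ]
blue [253.6237 172.4473] 77.5 [ 0.4416 -0.1881  0.064 ]
blue [287.6987 167.2115] 52.0 [ 0.4281 -0.1065  0.064 ]
blue [254.4444 143.9444] 45.0 [ 0.3506 -0.1902  0.064 ]
blue [356.8296  70.8741] 22.5 [0.0877 0.0848 0.064 ]
dark [396.9873 287.9193] 78.5 z16 [ 0.361  -0.1818] z80 [ 0.37   -0.1706] (20.81594467163086, 38.49802017211914) 40.61455535888672
dark [404.4613 250.9006] 181.0 z16 [ 0.4402 -0.198 ] z80 [ 0.4429 -0.1855] (31.58915138244629, 32.289302825927734) 45.468841552734375
dark [402.36   250.7329] 375.0 z16 [ 0.4405 -0.1935] z80 [ 0.4431 -0.1814] (54.86383819580078, 41.0
[... 770 characters left out ...]
583008, 22.696348190307617) 37.57813262939453
dark [343.8571 187.1012] 28.0 z16 [ 0.5777 -0.0653] z80 [ 0.5694 -0.0634] (22.683673858642578, 12.053153038024902) 84.34878540039062
dark [344.9495 180.1919] 16.5 z16 [ 0.5932 -0.0676] z80 [ 0.5836 -0.0655] (11.174942970275879, 8.846506118774414) 0.6874839663505554
dark [185.7458 167.6041] 594.0 z16 [0.6172 0.2907] z80 [0.6057 0.2643] (57.72911071777344, 57.82229232788086) 11.16341781616211
dark [185.815  167.7269] 1257.0 z16 [0.6169 0.2906] z80 [0.6055 0.2641] (83.32611083984375, 83.49337005615234) 10.907222747802734
dark [193.6005 207.578 ] 5644.0 z16 [0.5273 0.2684] z80 [0.523  0.2438] (313.3767395019531, 100.21977233886719) 11.138415336608887
```

```bash
python3 - <<'E'
from h import *
np.set_printoptions(precision=4,suppress=True)
print("post scene",pl("scene",(165+309.5/4,130+340/4),.08), tri((414.72,186.45),(165+309.5/4,130+340/4)))
print("tube",tri((404.46,250.79),(253.62,172.45)))
im=cv2.imread("pics/top0.png");print(im[240,315:345].tolist()[::3]);
hsv=cv2.cvtColor(cv2.medianBlur(im,3),cv2.COLOR_BGR2HSV);g=cv2.cvtColor(im,cv2.COLOR_BGR2GRAY)
b=im.astype(int)
m=(cv2.GaussianBlur((b[...,0]-b[...,2]).astype(np.float32),(3,3),0)>-5)
m[:, :312]=0;m[:,350:]=0;m[:225]=0;m[255:]=0
for c in cont(m,60):
    p=np.array([pl("top",q,.06)[:2] for q in c[:,0].astype(float)],np.float32)*1000
    print(cen(c),cv2.contourArea(c),pl("top",cen(c),.06),cv2.minAreaRect(p))
print("scene cube",pl("scene",(317.58,178),.06))
E
```

```text
post scene [ 0.5741 -0.2052  0.08  ] (array([ 0.5729, -0.2062,  0.0783]), np.float64(1.4126045784173666))
tube (array([ 0.4425, -0.1882,  0.0652]), np.float64(0.487931169605306))
[[90, 96, 96], [92, 96, 96], [103, 97, 97], [100, 93, 85], [100, 97, 86], [100, 95, 82], [104, 96, 87], [100, 95, 93], [55, 56, 56], [50, 55, 57]]
[330.0757 236.028 ] 632.0 [ 0.4697 -0.0368  0.06  ] ((466.7242736816406, -37.66265869140625), (51.468162536621094, 76.67143249511719), 0.9507431387901306)
scene cube [ 0.4603 -0.0352  0.06  ]
```

```bash
python3 - <<'E'
from h import *
np.set_printoptions(precision=4,suppress=True)
acc=0
for i in range(3): acc=acc+bot.capture("top").astype(float)
im=acc[...,::-1]/3
d=cv2.resize(cv2.GaussianBlur((im[...,0]-im[...,2]).astype(np.float32),(3,3),0)[225:256,312:350],None,fx=8,fy=8,interpolation=cv2.INTER_CUBIC)
print(np.round((im[...,0]-im[...,2])[228:254:3,316:346:3]))
for T in (2,5,8,10):
  for c in cont(d>T,2000):
    q=(c[:,0].astype(float)+.5)/8-.5+[312,225]
    p=np.array([pl("top",x,.06)[:2] for x in q],np.float32)*1000
    print(T,cen(c),cv2.minAreaRect(p))
big=np.clip(im*1.6,0,255).astype(np.uint8)[222:260,308:356]
cv2.imwrite("pics/cube.png",cv2.resize(big,None,fx=14,fy=14,interpolation=cv2.INTER_CUBIC))
E
```

```text
[[ -4.  -2.  -2.   0.  -2.   1.   1.   0.   0.   2.]
 [ -5.  -6.   6.   4.   4.   2.   3.   5.  -6.  -3.]
 [ -5.  -7.   5.  12.  13.  13.  12.   6.  -6.  -8.]
 [ -6.  -9.   7.  16.  14.  15.  16.   6.  -7.  -6.]
 [ -5.  -8.   6.  18.  15.  17.  16.   6.  -7.  -6.]
 [ -4.  -6.   5.  17.  17.  14.  15.   5.  -8.  -7.]
 [ -4.  -7.   6.   9.  12.  12.  12.   5.  -7.  -6.]
 [ -8.  -9.   5.   6.   5.   4.   5.   4.  -6.  -6.]
 [ -8.  -9.  -8.  -9.  -8.  -8. -10.  -8.  -6.  -7.]]
2 [142.6117 125.3614] ((460.9570617675781, -35.393123626708984), (37.74806213378906, 38.53559112548828), 0.7475177645683289)
5 [142.5615 125.5533] ((460.8700866699219, -35.32689666748047), (35.025001525878906, 35.57767868041992), 0.7578993439674377)
8 [143.6215 121.9717] ((461.77850341796875, -35.69496154785156), (29.023494720458984, 27.641849517822266), 0.9688462615013123)
10 [143.1502 122.0563] ((461.7686462402344, -35.6970100402832), (26.470041275024414, 25.57826805114746), 0.9618892669677734)
```

View pics/cube.png

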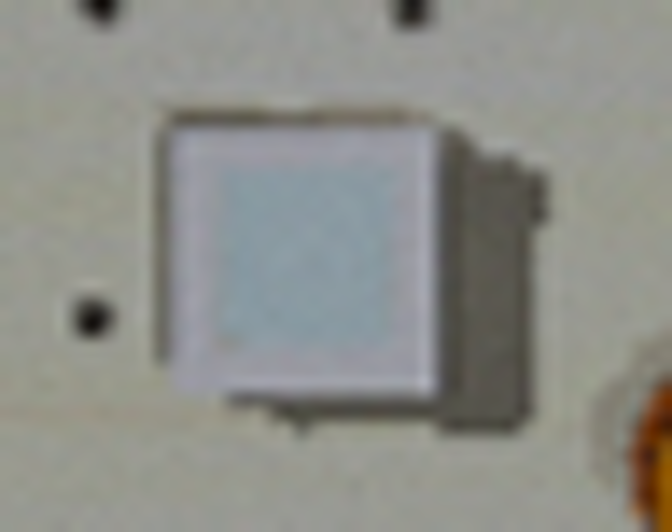

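Measured positions: tube (0.442,-0.188), post (0.573,-0.206), cube (0.461,-0.035) at 0.8° yaw. The pockets are large (0.531,0.274), small (0.4445,0.257) and square (0.617,0.2905), with the row at 11°. The pitch comes out at 88.0 mm and the sizes agree. The crop shows the cube top nearly aligned with the world axes.

```bash
cat > go.py <<'E'
import sys,numpy as np
from rig import bot
s=bot.read_state();R=np.array(s["tcp_rot"]);p=np.array(s["position"])
a=np.degrees(np.arctan2(R[1,0],R[0,0]))
print("t",round(s["time_s"],2),"p",p.round(4),"ang",a.round(2),"open",round(s["opening"],3),"F",np.round(s["force"],1),"q6",round(s["joint_positions"][5],1))
v=list(map(float,sys.argv[1:]))
if v:
    d=R.T@(np.array(v[:3])-p)*100; print("d cm",d.round(2),"twist",round(a-v[3],1))
E
python3 go.py .442 -.188 .17 -40
```

```text
t 0.25 p [ 0.2328 -0.5796  0.19  ] ang -68.12 open 1.0 F [ 0.1 -0.   0.9] q6 -10.2
d cm [-28.55 -34.     2.03] twist -28.1
```

Request:
{"method": "arm_command", "body": {
  "plan": [
    {"claw": 0.72, "dx": -2, "dy": -2.4, "twist": -5},
    {"claw": 0.72, "dx": -4.5, "dy": -5.3, "twist": -11},
    {"claw": 0.72, "dx": -7, "dy": -8.3, "twist": -17},
    {"claw": 0.72, "dx": -9.5, "dy": -11.3, "twist": -23},
    {"claw": 0.72, "dx": -12, "dy": -14.3, "twist": -28},
    {"claw": 0.72, "dx": -14.5, "dy": -17.3, "twist": -28},
    {"claw": 0.72, "dx": -17, "dy": -20.2, "twist": -28},
    {"claw": 0.72, "dx": -18.5, "dy": -22, "twist": -28}
  ]
}}

```text
$.plan[0]: bad value
```

```bash
python3 go.py .442 -.188 .15 -40
```

```text
t 0.25 p [ 0.2328 -0.5796  0.19  ] ang -68.12 open 1.0 F [ 0.1 -0.   0.9] q6 -10.2
d cm [-28.55 -34.     4.03] twist -28.1
```

Every key is needed, so I'll add dz.

Request:
{"method": "arm_command", "body": {
  "plan": [
    {"claw": 0.72, "dx": -2, "dy": -2.4, "dz": 0, "twist": -5},
    {"claw": 0.72, "dx": -4.5, "dy": -5.3, "dz": 0, "twist": -11},
    {"claw": 0.72, "dx": -7, "dy": -8.3, "dz": 0, "twist": -17},
    {"claw": 0.72, "dx": -9.5, "dy": -11.3, "dz": 0, "twist": -23},
    {"claw": 0.72, "dx": -12, "dy": -14.3, "dz": 0, "twist": -28},
    {"claw": 0.72, "dx": -14.5, "dy": -17.3, "dz": 0, "twist": -28},
    {"claw": 0.72, "dx": -17, "dy": -20.2, "dz": 0, "twist": -28},
    {"claw": 0.72, "dx": -18.5, "dy": -22, "dz": 0, "twist": -28}
  ]
}}

```text
time_s: 0.92
position: [0.3686, -0.322, 0.1901]
tcp_rot: [[0.766, -0.643, -0.001], [-0.643, -0.766, 0.003], [-0.003, -0.002, -1.0]]
force: [0.3, -0.0, -0.2]
opening: 0.72
```

```bash
python3 go.py .442 -.188 .15 -40
```

```text
t 0.92 p [ 0.3686 -0.322   0.1901] ang -40.03 open 0.72 F [ 0.3 -0.  -0.2] q6 -14.3
d cm [ -2.98 -14.97   4.05] twist -0.0
```

Request:
{"method": "arm_command", "body": {
  "plan": [
    {"claw": 0.72, "dx": -0.6, "dy": -3, "dz": 0.5, "twist": 0},
    {"claw": 0.72, "dx": -1.2, "dy": -6, "dz": 1.5, "twist": 0},
    {"claw": 0.72, "dx": -1.8, "dy": -9, "dz": 2.5, "twist": 0},
    {"claw": 0.72, "dx": -2.4, "dy": -12, "dz": 3.5, "twist": 0},
    {"claw": 0.72, "dx": -2.8, "dy": -14, "dz": 4, "twist": 0},
    {"claw": 0.72, "dx": -3, "dy": -15, "dz": 4, "twist": 0},
    {"claw": 0.72, "dx": -3, "dy": -15, "dz": 4, "twist": 0}
  ]
}}

```text
time_s: 1.5
position: [0.4425, -0.186, 0.1504]
tcp_rot: [[0.768, -0.641, -0.001], [-0.641, -0.768, 0.004], [-0.003, -0.002, -1.0]]
force: [0.4, -0.5, 0.6]
opening: 0.72
```

```bash
python3 go.py .442 -.188 .027 -40; python3 -c "
import cv2;from rig import bot
cv2.imwrite('pics/s1.png',cv2.resize(bot.capture('scene')[100:260,130:370,::-1],None,fx=3,fy=3))"
```

```text
t 1.5 p [ 0.4425 -0.186   0.1504] ang -39.85 open 0.72 F [ 0.4 -0.5  0.6] q6 3.5
d cm [ 0.13  0.22 12.34] twist 0.2
```

View pics/s1.png

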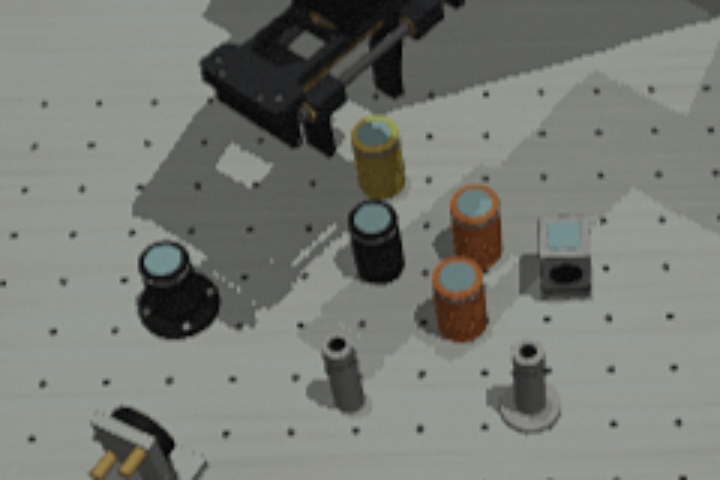

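The open jaws are above the tube along the chosen diagonal, with the oranges and the yellow one clear of the fingers. Descending.

Request:
{"method": "arm_command", "body": {
  "plan": [
    {"claw": 0.72, "dx": 0.1, "dy": 0.2, "dz": 2, "twist": 0},
    {"claw": 0.72, "dx": 0.1, "dy": 0.2, "dz": 4, "twist": 0},
    {"claw": 0.72, "dx": 0.1, "dy": 0.2, "dz": 6, "twist": 0},
    {"claw": 0.72, "dx": 0.1, "dy": 0.2, "dz": 8, "twist": 0},
    {"claw": 0.72, "dx": 0.1, "dy": 0.2, "dz": 10, "twist": 0},
    {"claw": 0.72, "dx": 0.1, "dy": 0.2, "dz": 11.5, "twist": 0},
    {"claw": 0.72, "dx": 0.1, "dy": 0.2, "dz": 12.3, "twist": 0},
    {"claw": 0.72, "dx": 0.1, "dy": 0.2, "dz": 12.3, "twist": 0}
  ]
}}

```text
time_s: 2.22
position: [0.4411, -0.1904, 0.0267]
tcp_rot: [[0.766, -0.643, -0.002], [-0.643, -0.766, 0.004], [-0.004, -0.001, -1.0]]
force: [-0.4, 0.8, -0.4]
opening: 0.718
```

Request:
{"method": "arm_command", "body": {
  "plan": [
    {"claw": 0.4, "dx": 0, "dy": 0, "dz": 0, "twist": 0},
    {"claw": 0.3, "dx": 0, "dy": 0, "dz": 0, "twist": 0},
    {"claw": 0.2, "dx": 0, "dy": 0, "dz": 0, "twist": 0},
    {"claw": 0.2, "dx": 0, "dy": 0, "dz": 0, "twist": 0},
    {"claw": 0.2, "dx": 0, "dy": 0, "dz": 0, "twist": 0},
    {"claw": 0.2, "dx": 0, "dy": 0, "dz": 0, "twist": 0},
    {"claw": 0.2, "dx": 0, "dy": 0, "dz": 0, "twist": 0},
    {"claw": 0.2, "dx": 0, "dy": 0, "dz": 0, "twist": 0}
  ]
}}

```text
time_s: 2.88
position: [0.4414, -0.1905, 0.0273]
tcp_rot: [[0.766, -0.643, -0.001], [-0.643, -0.766, 0.003], [-0.003, -0.001, -1.0]]
force: [-1.1, 0.5, 6.0]
opening: 0.433
```

Request:
{"method": "arm_command", "body": {
  "plan": [
    {"claw": 0.2, "dx": 0, "dy": 0, "dz": -1, "twist": 0},
    {"claw": 0.2, "dx": 0, "dy": 0, "dz": -3, "twist": 0},
    {"claw": 0.2, "dx": 0, "dy": 0, "dz": -5, "twist": 0},
    {"claw": 0.2, "dx": 0, "dy": 0, "dz": -7, "twist": 0},
    {"claw": 0.2, "dx": 0, "dy": 0, "dz": -9, "twist": 0},
    {"claw": 0.2, "dx": 0, "dy": 0, "dz": -11, "twist": 0},
    {"claw": 0.2, "dx": 0, "dy": 0, "dz": -12, "twist": 0},
    {"claw": 0.2, "dx": 0, "dy": 0, "dz": -12, "twist": 0}
  ]
}}

```text
time_s: 3.55
position: [0.4429, -0.1917, 0.1493]
tcp_rot: [[0.766, -0.642, 0.003], [-0.642, -0.766, 0.0], [0.002, -0.002, -1.0]]
force: [0.4, 0.1, -0.8]
opening: 0.431
```

```bash
python3 go.py .531 .274 .15 -40; python3 -c "
import cv2;from rig import bot
cv2.imwrite('pics/s2.png',cv2.resize(bot.capture('scene')[80:280,130:370,::-1],None,fx=3,fy=3))"
```

```text
t 3.55 p [ 0.4429 -0.1917  0.1493] ang -39.97 open 0.431 F [ 0.4  0.1 -0.8] q6 3.1
d cm [-23.16 -41.35  -0.05] twist 0.0
```

View pics/s2.png

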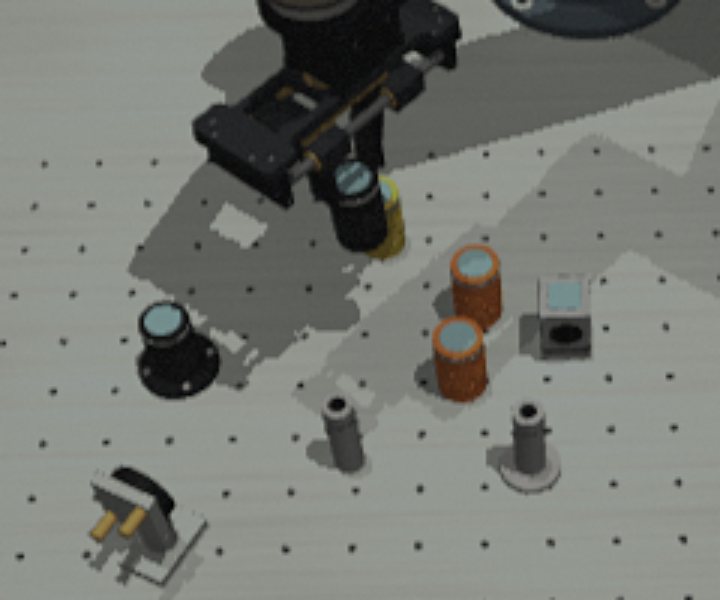

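The tube is held and lifted clear. Carrying it to the large pocket.

Request:
{"method": "arm_command", "body": {
  "plan": [
    {"claw": 0.2, "dx": -0.9, "dy": -1.6, "dz": 0, "twist": 0},
    {"claw": 0.2, "dx": -2.2, "dy": -4, "dz": 0, "twist": 0},
    {"claw": 0.2, "dx": -3.9, "dy": -7, "dz": 0, "twist": 0},
    {"claw": 0.2, "dx": -5.6, "dy": -10, "dz": 0, "twist": 0},
    {"claw": 0.2, "dx": -7.3, "dy": -13, "dz": 0, "twist": 0},
    {"claw": 0.2, "dx": -9, "dy": -16, "dz": 0, "twist": 0},
    {"claw": 0.2, "dx": -10.6, "dy": -19, "dz": 0, "twist": 0},
    {"claw": 0.2, "dx": -11.8, "dy": -21, "dz": 0, "twist": 0}
  ]
}}

```text
time_s: 4.27
position: [0.4857, 0.0484, 0.1469]
tcp_rot: [[0.767, -0.641, -0.002], [-0.641, -0.767, 0.003], [-0.003, -0.001, -1.0]]
force: [0.2, -0.6, -1.4]
opening: 0.424
```

```bash
python3 go.py .531 .274 .15 -40
```

```text
t 4.27 p [0.4857 0.0484 0.1469] ang -39.9 open 0.424 F [ 0.2 -0.6 -1.4] q6 32.2
d cm [-11.   -20.21  -0.26] twist 0.1
```

Request:
{"method": "arm_command", "body": {
  "plan": [
    {"claw": 0.2, "dx": -1, "dy": -1.8, "dz": 0, "twist": 0},
    {"claw": 0.2, "dx": -2.4, "dy": -4.4, "dz": 0, "twist": 0},
    {"claw": 0.2, "dx": -4.1, "dy": -7.6, "dz": 0, "twist": 0},
    {"claw": 0.2, "dx": -5.9, "dy": -10.8, "dz": 0, "twist": 0},
    {"claw": 0.2, "dx": -7.6, "dy": -14, "dz": 0, "twist": 0},
    {"claw": 0.2, "dx": -9.4, "dy": -17.2, "dz": 0, "twist": 0},
    {"claw": 0.2, "dx": -10.6, "dy": -19.4, "dz": 0, "twist": 0},
    {"claw": 0.2, "dx": -11, "dy": -20.2, "dz": 0, "twist": 0}
  ]
}}

```text
time_s: 4.93
position: [0.5304, 0.2776, 0.1455]
tcp_rot: [[0.769, -0.639, -0.004], [-0.639, -0.769, 0.004], [-0.005, -0.0, -1.0]]
force: [0.6, 0.6, -1.5]
opening: 0.428
```

```bash
python3 go.py .531 .274 .06 -40; python3 -c "
import cv2;from rig import bot
cv2.imwrite('pics/s3.png',cv2.resize(bot.capture('scene')[80:280,360:560,::-1],None,fx=3,fy=3))
cv2.imwrite('pics/t3.png',cv2.resize(bot.capture('top')[110:310,110:310,::-1]*1,None,fx=3,fy=3))"
```

```text
t 4.93 p [0.5304 0.2776 0.1455] ang -39.7 open 0.428 F [ 0.6  0.6 -1.5] q6 56.4
d cm [0.32 0.24 8.55] twist 0.3
```

View pics/s3.png

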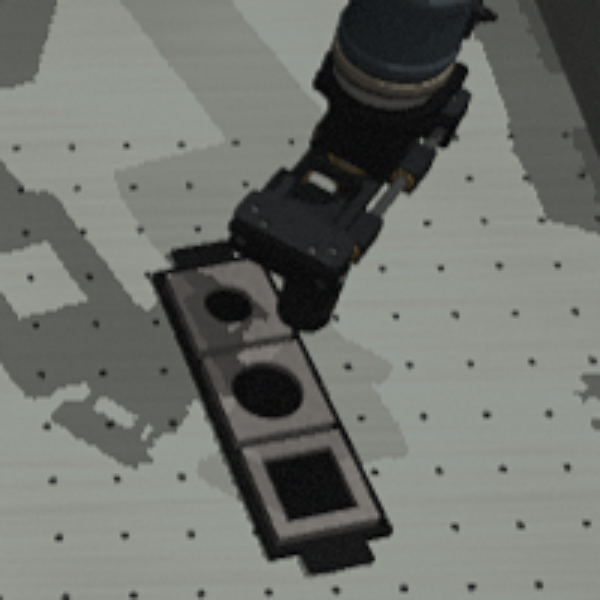

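View pics/t3.png

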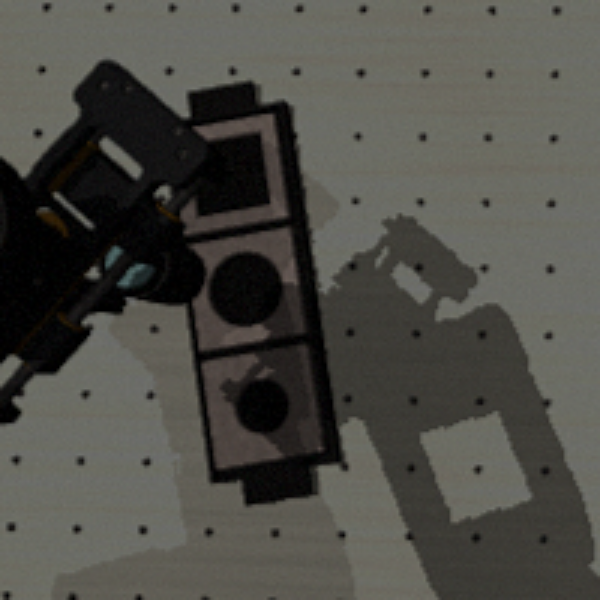

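```bash
python3 - <<'E'
from h import *
for n,o in(("top",(110,110)),("scene",(360,80))):
    c=bot.calibration(n)
    q=cv2.projectPoints(np.array([[.5304,.2776,.118],[.5304,.2776,.182],[.5304,.2776,.1455]]),np.array(c["rvec"]),np.array(c["tvec"]),np.array(c["intrinsics"]),None)[0][:,0]
    print(n,(q-np.array(o))*3)
E
python3 go.py .531 .274 .06 -40
```

```text
top [[177.90642844 276.26362505]
 [129.94444381 266.74586293]
 [158.38975263 272.39066026]]
scene [[298.10896319 310.02852096]
 [318.13478387 255.11522853]
 [306.48106712 287.07117011]]
t 5.03 p [0.53   0.2751 0.1456] ang -39.73 open 0.43 F [-1.4 -0.1 -1.3] q6 56.3
d cm [0.19 0.01 8.56] twist 0.3
```

The top view shows the tube's foot at about (180,280) in the crop. That matches the projection of a centred tube, (178,276), so it hangs true. Lowering.

Request:
{"method": "arm_command", "body": {
  "plan": [
    {"claw": 0.2, "dx": 0.2, "dy": 0, "dz": 1, "twist": 0},
    {"claw": 0.2, "dx": 0.2, "dy": 0, "dz": 3, "twist": 0},
    {"claw": 0.2, "dx": 0.2, "dy": 0, "dz": 5, "twist": 0},
    {"claw": 0.2, "dx": 0.2, "dy": 0, "dz": 7, "twist": 0},
    {"claw": 0.2, "dx": 0.2, "dy": 0, "dz": 8.5, "twist": 0},
    {"claw": 0.2, "dx": 0.2, "dy": 0, "dz": 9, "twist": 0},
    {"claw": 0.2, "dx": 0.2, "dy": 0, "dz": 9, "twist": 0}
  ]
}}

```text
time_s: 5.62
position: [0.5292, 0.2717, 0.0533]
tcp_rot: [[0.768, -0.641, -0.01], [-0.641, -0.768, -0.0], [-0.007, 0.007, -1.0]]
force: [-0.9, -0.5, -0.6]
opening: 0.43
```

```bash
python3 go.py .531 .274 .035 -40; python3 -c "
import cv2;from rig import bot
cv2.imwrite('pics/s4.png',cv2.resize(bot.capture('scene')[120:280,360:560,::-1],None,fx=4,fy=3.75))"
```

```text
t 5.62 p [0.5292 0.2717 0.0533] ang -39.85 open 0.43 F [-0.9 -0.5 -0.6] q6 56.1
d cm [ 0.   -0.31  1.83] twist 0.2
```

View pics/s4.png

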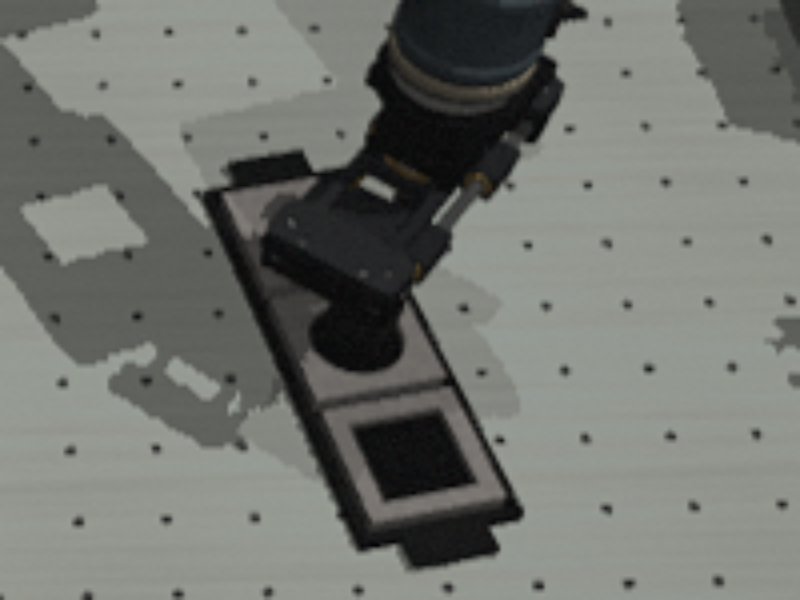

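The tube hangs over the large pocket, centred. Lowering to near the floor.

Request:
{"method": "arm_command", "body": {
  "plan": [
    {"claw": 0.2, "dx": 0, "dy": -0.2, "dz": 0.3, "twist": 0},
    {"claw": 0.2, "dx": 0, "dy": -0.2, "dz": 0.7, "twist": 0},
    {"claw": 0.2, "dx": 0, "dy": -0.2, "dz": 1.1, "twist": 0},
    {"claw": 0.2, "dx": 0, "dy": -0.2, "dz": 1.4, "twist": 0},
    {"claw": 0.2, "dx": 0, "dy": -0.2, "dz": 1.6, "twist": 0},
    {"claw": 0.2, "dx": 0, "dy": -0.2, "dz": 1.6, "twist": 0}
  ]
}}

```text
time_s: 6.17
position: [0.5312, 0.2739, 0.0383]
tcp_rot: [[0.768, -0.64, -0.008], [-0.64, -0.768, 0.0], [-0.006, 0.005, -1.0]]
force: [0.0, -0.3, -1.6]
opening: 0.428
```

Request:
{"method": "arm_command", "body": {
  "plan": [
    {"claw": 0.2, "dx": 0, "dy": 0, "dz": 0.1, "twist": 0},
    {"claw": 0.2, "dx": 0, "dy": 0, "dz": 0.15, "twist": 0},
    {"claw": 0.2, "dx": 0, "dy": 0, "dz": 0.2, "twist": 0},
    {"claw": 0.2, "dx": 0, "dy": 0, "dz": 0.2, "twist": 0}
  ]
}}

```text
time_s: 6.5
position: [0.5312, 0.2739, 0.0363]
tcp_rot: [[0.768, -0.64, -0.008], [-0.64, -0.768, 0.0], [-0.006, 0.005, -1.0]]
force: [0.4, 0.7, -1.6]
opening: 0.432
```

Request:
{"method": "arm_command", "body": {
  "plan": [
    {"claw": 0.2, "dx": 0, "dy": 0, "dz": 0.1, "twist": 0},
    {"claw": 0.2, "dx": 0, "dy": 0, "dz": 0.15, "twist": 0},
    {"claw": 0.2, "dx": 0, "dy": 0, "dz": 0.2, "twist": 0},
    {"claw": 0.2, "dx": 0, "dy": 0, "dz": 0.2, "twist": 0}
  ]
}}

```text
time_s: 6.83
position: [0.5316, 0.2743, 0.0354]
tcp_rot: [[0.768, -0.64, -0.007], [-0.64, -0.768, 0.001], [-0.006, 0.003, -1.0]]
force: [-1.3, 0.5, 5.5]
opening: 0.428
```

The force rose to +5.5 N, so the tube is bottomed. Releasing and retreating.

Request:
{"method": "arm_command", "body": {
  "plan": [
    {"claw": 0.5, "dx": 0, "dy": 0, "dz": 0, "twist": 0},
    {"claw": 0.6, "dx": 0, "dy": 0, "dz": 0, "twist": 0},
    {"claw": 0.72, "dx": 0, "dy": 0, "dz": 0, "twist": 0},
    {"claw": 0.72, "dx": 0, "dy": 0, "dz": 0, "twist": 0}
  ]
}}

```text
time_s: 7.17
position: [0.5316, 0.2743, 0.0353]
tcp_rot: [[0.768, -0.64, -0.006], [-0.64, -0.768, 0.001], [-0.006, 0.003, -1.0]]
force: [0.5, -0.0, -0.7]
opening: 0.643
```

Request:
{"method": "arm_command", "body": {
  "plan": [
    {"claw": 0.72, "dx": 0, "dy": 0, "dz": -2, "twist": 0},
    {"claw": 0.72, "dx": 0, "dy": 0, "dz": -5, "twist": 0},
    {"claw": 0.72, "dx": 0, "dy": 0, "dz": -8, "twist": 0},
    {"claw": 0.72, "dx": 0, "dy": 0, "dz": -11, "twist": 0},
    {"claw": 0.72, "dx": 0, "dy": 0, "dz": -13, "twist": 0}
  ]
}}

```text
time_s: 7.58
position: [0.5337, 0.2744, 0.168]
tcp_rot: [[0.768, -0.64, -0.003], [-0.64, -0.768, 0.002], [-0.004, 0.0, -1.0]]
force: [0.0, 0.9, 0.4]
opening: 0.716
```

```bash
python3 go.py .461 -.0353 .16 0.8; python3 -c "
import cv2;from rig import bot
cv2.imwrite('pics/s5.png',cv2.resize(bot.capture('scene')[120:280,360:560,::-1],None,fx=4,fy=3.75))"
```

```text
t 7.58 p [0.5337 0.2744 0.168 ] ang -39.81 open 0.716 F [0.  0.9 0.4] q6 56.2
d cm [14.25 28.44  0.76] twist -40.6
```

View pics/s5.png

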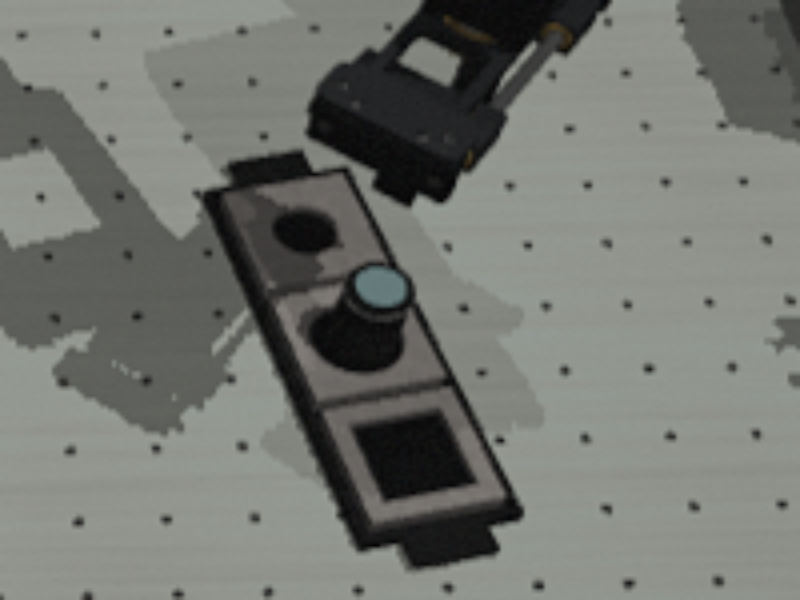

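The tube stands upright in the large pocket, with its lens at crop (382,287). Next is the cube.

Request:
{"method": "arm_command", "body": {
  "plan": [
    {"claw": 0.72, "dx": 1, "dy": 2, "dz": 0, "twist": -5},
    {"claw": 0.72, "dx": 2.5, "dy": 5, "dz": 0, "twist": -11},
    {"claw": 0.72, "dx": 4.2, "dy": 8.4, "dz": 0, "twist": -17},
    {"claw": 0.72, "dx": 6, "dy": 12, "dz": 0, "twist": -23},
    {"claw": 0.72, "dx": 7.8, "dy": 15.6, "dz": 0, "twist": -29},
    {"claw": 0.72, "dx": 9.6, "dy": 19.2, "dz": 0, "twist": -35},
    {"claw": 0.72, "dx": 11.4, "dy": 22.8, "dz": 0, "twist": -40.6},
    {"claw": 0.72, "dx": 12.5, "dy": 25, "dz": 0, "twist": -40.6}
  ]
}}

```text
time_s: 8.3
position: [0.4708, 0.0003, 0.17]
tcp_rot: [[1.0, 0.016, 0.003], [0.016, -1.0, 0.003], [0.003, -0.003, -1.0]]
force: [-0.4, 0.3, 0.2]
opening: 0.719
```

```bash
python3 go.py .461 -.0353 .13 0.8
```

```text
t 8.3 p [4.708e-01 3.000e-04 1.700e-01] ang 0.91 open 0.719 F [-0.4  0.3  0.2] q6 -14.8
d cm [-1.05  3.56  3.99] twist 0.1
```

Request:
{"method": "arm_command", "body": {
  "plan": [
    {"claw": 0.72, "dx": -0.5, "dy": 1.5, "dz": 1, "twist": 0},
    {"claw": 0.72, "dx": -1, "dy": 3, "dz": 2.5, "twist": 0},
    {"claw": 0.72, "dx": -1, "dy": 3.5, "dz": 3.5, "twist": 0},
    {"claw": 0.72, "dx": -1, "dy": 3.6, "dz": 4, "twist": 0},
    {"claw": 0.72, "dx": -1, "dy": 3.6, "dz": 4, "twist": 0}
  ]
}}

```text
time_s: 8.72
position: [0.4607, -0.0358, 0.1288]
tcp_rot: [[1.0, 0.015, 0.0], [0.015, -1.0, 0.004], [0.0, -0.004, -1.0]]
force: [0.8, 0.4, -0.3]
opening: 0.723
```

```bash
python3 go.py .461 -.0353 .027 0.8;python3 -c "
import cv2;from rig import bot
cv2.imwrite('pics/s6.png',cv2.resize(bot.capture('scene')[80:240,230:430,::-1],None,fx=4,fy=3.75))"
```

```text
t 8.72 p [ 0.4607 -0.0358  0.1288] ang 0.84 open 0.723 F [ 0.8  0.4 -0.3] q6 -19.6
d cm [ 3.000e-02 -1.000e-02  1.018e+01] twist 0.0
```

View pics/s6.png

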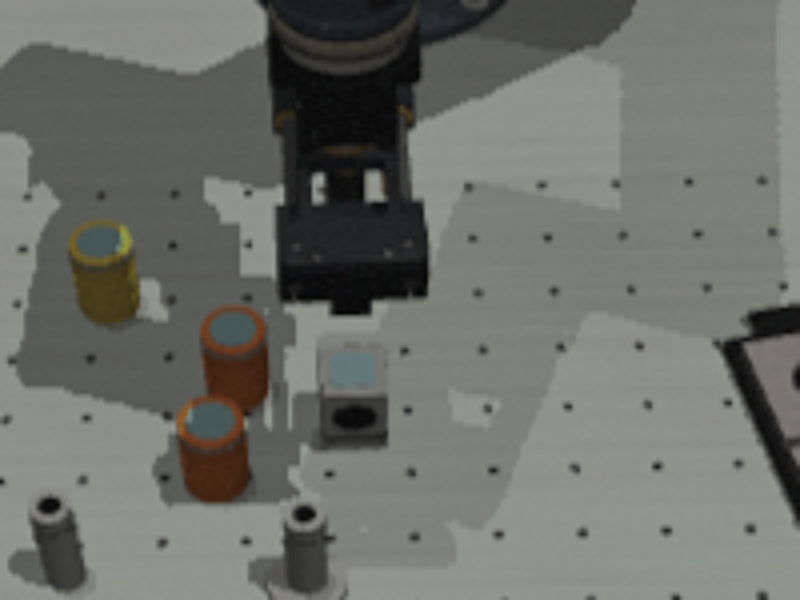

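The jaws straddle the cube in x, aligned with its sides, and the fingers are clear of the oranges. Descending, closing and lifting.

Request:
{"method": "arm_command", "body": {
  "plan": [
    {"claw": 0.72, "dx": 0, "dy": 0, "dz": 2, "twist": 0},
    {"claw": 0.72, "dx": 0, "dy": 0, "dz": 4, "twist": 0},
    {"claw": 0.72, "dx": 0, "dy": 0, "dz": 6, "twist": 0},
    {"claw": 0.72, "dx": 0, "dy": 0, "dz": 8, "twist": 0},
    {"claw": 0.72, "dx": 0, "dy": 0, "dz": 9.5, "twist": 0},
    {"claw": 0.72, "dx": 0, "dy": 0, "dz": 10.2, "twist": 0},
    {"claw": 0.72, "dx": 0, "dy": 0, "dz": 10.2, "twist": 0}
  ]
}}

```text
time_s: 9.35
position: [0.461, -0.0343, 0.0266]
tcp_rot: [[1.0, 0.017, -0.0], [0.017, -1.0, 0.004], [-0.0, -0.004, -1.0]]
force: [-0.0, -0.2, 0.6]
opening: 0.717
```

Request:
{"method": "arm_command", "body": {
  "plan": [
    {"claw": 0.5, "dx": 0, "dy": 0, "dz": 0, "twist": 0},
    {"claw": 0.4, "dx": 0, "dy": 0, "dz": 0, "twist": 0},
    {"claw": 0.3, "dx": 0, "dy": 0, "dz": 0, "twist": 0},
    {"claw": 0.2, "dx": 0, "dy": 0, "dz": 0, "twist": 0},
    {"claw": 0.2, "dx": 0, "dy": 0, "dz": 0, "twist": 0},
    {"claw": 0.2, "dx": 0, "dy": 0, "dz": 0, "twist": 0},
    {"claw": 0.2, "dx": 0, "dy": 0, "dz": 0, "twist": 0},
    {"claw": 0.2, "dx": 0, "dy": 0, "dz": 0, "twist": 0}
  ]
}}

```text
time_s: 10.02
position: [0.4602, -0.0346, 0.0293]
tcp_rot: [[1.0, 0.018, -0.001], [0.018, -1.0, 0.004], [-0.001, -0.004, -1.0]]
force: [-7.7, -1.5, 31.9]
opening: 0.239
```

Request:
{"method": "arm_command", "body": {
  "plan": [
    {"claw": 0.2, "dx": 0, "dy": 0, "dz": -1, "twist": 0},
    {"claw": 0.2, "dx": 0, "dy": 0, "dz": -3, "twist": 0},
    {"claw": 0.2, "dx": 0, "dy": 0, "dz": -5, "twist": 0},
    {"claw": 0.2, "dx": 0, "dy": 0, "dz": -7, "twist": 0},
    {"claw": 0.2, "dx": 0, "dy": 0, "dz": -9, "twist": 0},
    {"claw": 0.2, "dx": 0, "dy": 0, "dz": -11, "twist": 0},
    {"claw": 0.2, "dx": 0, "dy": 0, "dz": -12, "twist": 0},
    {"claw": 0.2, "dx": 0, "dy": 0, "dz": -12, "twist": 0}
  ]
}}

```text
time_s: 10.68
position: [0.462, -0.0356, 0.1518]
tcp_rot: [[1.0, 0.018, 0.005], [0.018, -1.0, 0.002], [0.005, -0.002, -1.0]]
force: [0.1, -0.4, -0.7]
opening: 0.194
```

```bash
python3 go.py .617 .2905 .15 11;python3 -c "
import cv2;from rig import bot
cv2.imwrite('pics/s7.png',cv2.resize(bot.capture('scene')[80:240,230:430,::-1],None,fx=4,fy=3.75))"
```

```text
t 10.68 p [ 0.462  -0.0356  0.1518] ang 1.01 open 0.194 F [ 0.1 -0.4 -0.7] q6 -19.6
d cm [ 16.07 -32.33   0.31] twist -10.0
```

View pics/s7.png

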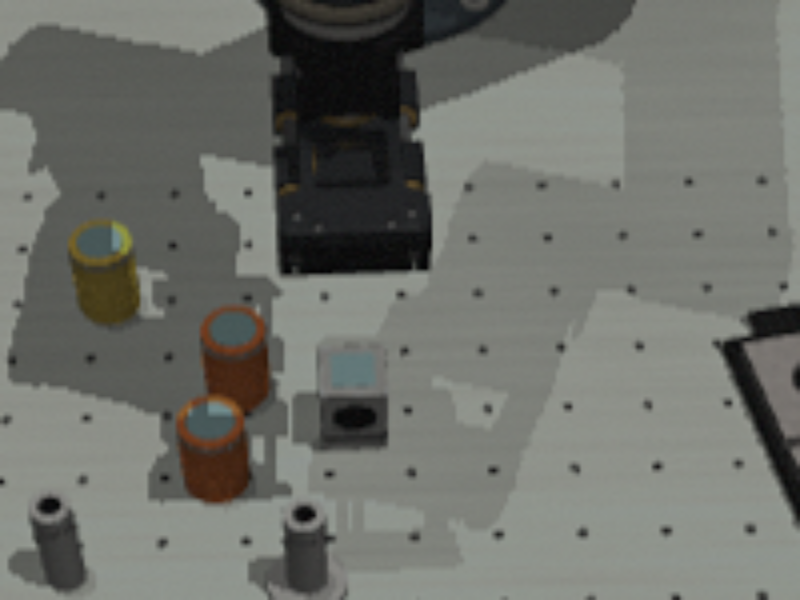

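The lift failed. The cube stays put while the jaws closed to 0.19, less than its width of 0.46. I'll look closely before retrying.

```bash
python3 -c "
import cv2,numpy as np;from rig import bot
a=np.mean([bot.capture('scene')[...,::-1].astype(float) for _ in range(4)],0)
cv2.imwrite('pics/s8.png',cv2.resize(np.clip(a*1.5,0,255).astype(np.uint8)[160:210,290:350],None,fx=12,fy=12,interpolation=cv2.INTER_CUBIC))
t=bot.capture('top')[...,::-1]
cv2.imwrite('pics/t8.png',cv2.resize(np.clip(t*1.5,0,255).astype(np.uint8)[160:310,270:460],None,fx=4,fy=4))
"
```

```text
(no output)
```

View pics/s8.png

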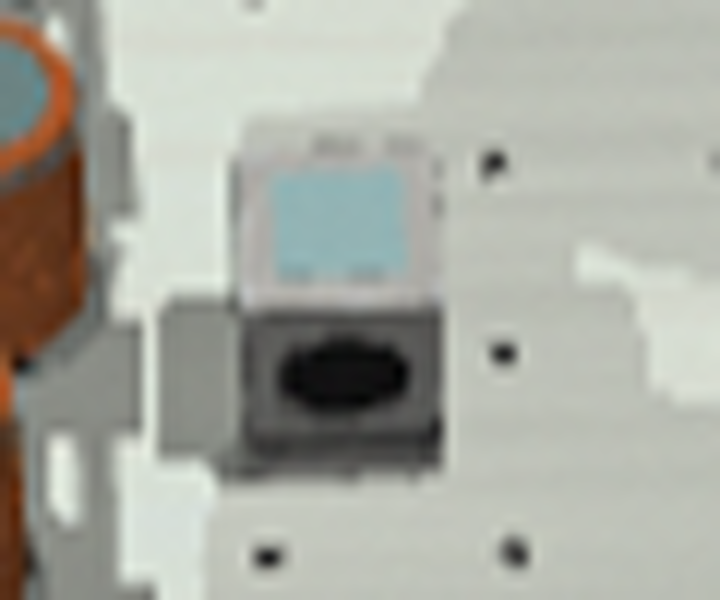

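View pics/t8.png

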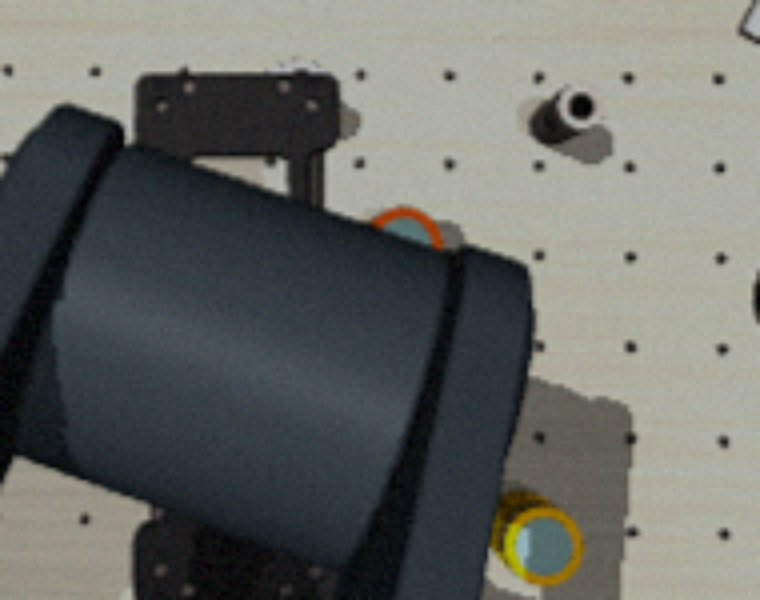

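The crop shows the cube unmoved at (340,300), with dark ports taking up about z = 19–49 mm of each side. The jaws read 0.24 and 32 N upward when closed, so the pads seem to have gone into the ports. I'll retry higher up, closing in small steps and checking before the lift.

Request:
{"method": "arm_command", "body": {
  "plan": [
    {"claw": 0.4, "dx": 0, "dy": 0, "dz": 0, "twist": 0},
    {"claw": 0.6, "dx": 0, "dy": 0, "dz": 0, "twist": 0},
    {"claw": 0.72, "dx": 0, "dy": 0, "dz": 0, "twist": 0},
    {"claw": 0.72, "dx": 0, "dy": 0, "dz": 0, "twist": 0},
    {"claw": 0.72, "dx": 0, "dy": 0, "dz": 0, "twist": 0},
    {"claw": 0.72, "dx": 0, "dy": 0, "dz": 0, "twist": 0},
    {"claw": 0.72, "dx": 0, "dy": 0, "dz": 0, "twist": 0},
    {"claw": 0.72, "dx": 0, "dy": 0, "dz": 0, "twist": 0}
  ]
}}

```text
time_s: 11.65
position: [0.4595, -0.0348, 0.1484]
tcp_rot: [[1.0, 0.018, -0.003], [0.018, -1.0, 0.004], [-0.003, -0.004, -1.0]]
force: [0.8, -0.5, 0.0]
opening: 0.688
```

```bash
python3 go.py .4605 -.0353 .036 0.8
```

```text
t 11.65 p [ 0.4595 -0.0348  0.1484] ang 1.01 open 0.688 F [ 0.8 -0.5  0. ] q6 -19.6
d cm [ 0.13  0.1  11.23] twist 0.2
```

Request:
{"method": "arm_command", "body": {
  "plan": [
    {"claw": 0.75, "dx": 0.1, "dy": 0.1, "dz": 2, "twist": 0},
    {"claw": 0.75, "dx": 0.1, "dy": 0.1, "dz": 4, "twist": 0},
    {"claw": 0.75, "dx": 0.1, "dy": 0.1, "dz": 6, "twist": 0},
    {"claw": 0.75, "dx": 0.1, "dy": 0.1, "dz": 8, "twist": 0},
    {"claw": 0.75, "dx": 0.1, "dy": 0.1, "dz": 10, "twist": 0},
    {"claw": 0.75, "dx": 0.1, "dy": 0.1, "dz": 11.2, "twist": 0},
    {"claw": 0.75, "dx": 0.1, "dy": 0.1, "dz": 11.2, "twist": 0},
    {"claw": 0.75, "dx": 0.1, "dy": 0.1, "dz": 11.2, "twist": 0}
  ]
}}

```text
time_s: 12.32
position: [0.4599, -0.0352, 0.036]
tcp_rot: [[1.0, 0.018, -0.004], [0.018, -1.0, 0.005], [-0.004, -0.005, -1.0]]
force: [-0.2, 0.6, 0.6]
opening: 0.753
```

Request:
{"method": "arm_command", "body": {
  "plan": [
    {"claw": 0.6, "dx": 0, "dy": 0, "dz": 0, "twist": 0},
    {"claw": 0.5, "dx": 0, "dy": 0, "dz": 0, "twist": 0},
    {"claw": 0.4, "dx": 0, "dy": 0, "dz": 0, "twist": 0},
    {"claw": 0.4, "dx": 0, "dy": 0, "dz": 0, "twist": 0}
  ]
}}

```text
time_s: 12.65
position: [0.4605, -0.0354, 0.0368]
tcp_rot: [[1.0, 0.018, -0.002], [0.018, -1.0, 0.004], [-0.002, -0.004, -1.0]]
force: [0.1, 0.3, 1.8]
opening: 0.529
```

```bash
python3 go.py .4605 -.0353 .036 0.8;python3 -c "
import cv2,numpy as np;from rig import bot
a=np.mean([bot.capture('scene')[...,::-1].astype(float) for _ in range(2)],0)
cv2.imwrite('pics/s9.png',cv2.resize(np.clip(a*1.5,0,255).astype(np.uint8)[110:210,270:370],None,fx=6,fy=6,interpolation=cv2.INTER_CUBIC))"
```

```text
t 12.65 p [ 0.4605 -0.0354  0.0368] ang 1.01 open 0.529 F [0.1 0.3 1.8] q6 -19.7
d cm [-0.   -0.01  0.08] twist 0.2
```

View pics/s9.png

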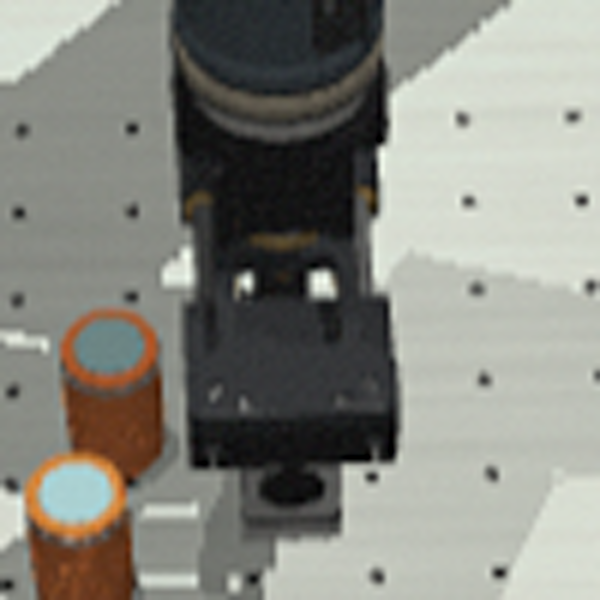

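```bash
python3 - <<'E'
from h import *
c=bot.calibration("scene")
P=np.array([[.4605,-.0354,.0368],[.487,-.0354,.0368],[.487,-.0354,.06],[.481,-.0354,.03],[.481,-.0354,0],[.481,-.0354,.06]])
q=cv2.projectPoints(P,np.array(c["rvec"]),np.array(c["tvec"]),np.array(c["intrinsics"]),None)[0][:,0]
print((q-[270,110])*6)
E
```

```text
[[285.37528185 443.61257843]
 [287.13096452 496.65280541]
 [286.69633898 461.83827283]
 [286.85588758 494.55300308]
 [287.39967465 537.72024058]
 [286.28987449 449.62140545]]
```

The finger tip should end at about (287,497) in the crop, black over the black port, so this view cannot separate the two. I'll keep closing in small steps.

Request:
{"method": "arm_command", "body": {
  "plan": [
    {"claw": 0.4, "dx": 0, "dy": 0, "dz": 0, "twist": 0},
    {"claw": 0.4, "dx": 0, "dy": 0, "dz": 0, "twist": 0}
  ]
}}

```text
time_s: 12.92
position: [0.4604, -0.0354, 0.0368]
tcp_rot: [[1.0, 0.018, -0.003], [0.018, -1.0, 0.004], [-0.002, -0.004, -1.0]]
force: [-0.2, 0.9, 0.7]
opening: 0.413
```

Request:
{"method": "arm_command", "body": {
  "plan": [
    {"claw": 0.4, "dx": 0, "dy": 0, "dz": 0, "twist": 0},
    {"claw": 0.4, "dx": 0, "dy": 0, "dz": 0, "twist": 0}
  ]
}}

```text
time_s: 13.08
position: [0.4604, -0.0354, 0.0368]
tcp_rot: [[1.0, 0.018, -0.002], [0.018, -1.0, 0.004], [-0.002, -0.004, -1.0]]
force: [-0.4, 0.6, -0.6]
opening: 0.403
```

Request:
{"method": "arm_command", "body": {
  "plan": [
    {"claw": 0.35, "dx": 0, "dy": 0, "dz": 0, "twist": 0},
    {"claw": 0.35, "dx": 0, "dy": 0, "dz": 0, "twist": 0},
    {"claw": 0.35, "dx": 0, "dy": 0, "dz": 0, "twist": 0}
  ]
}}

```text
time_s: 13.33
position: [0.4604, -0.0354, 0.0368]
tcp_rot: [[1.0, 0.018, -0.003], [0.018, -1.0, 0.004], [-0.002, -0.004, -1.0]]
force: [0.3, 0.4, -0.4]
opening: 0.358
```

Request:
{"method": "arm_command", "body": {
  "plan": [
    {"claw": 0.35, "dx": 0, "dy": 0, "dz": -0.2, "twist": 0},
    {"claw": 0.35, "dx": 0, "dy": 0, "dz": -0.4, "twist": 0},
    {"claw": 0.35, "dx": 0, "dy": 0, "dz": -0.5, "twist": 0}
  ]
}}

```text
time_s: 13.58
position: [0.4606, -0.0354, 0.042]
tcp_rot: [[1.0, 0.018, -0.002], [0.018, -1.0, 0.004], [-0.002, -0.004, -1.0]]
force: [-0.8, -0.1, 0.1]
opening: 0.351
```

```bash
python3 -c "
import cv2,numpy as np;from rig import bot
a=np.mean([bot.capture('scene')[...,::-1].astype(float) for _ in range(2)],0)
cv2.imwrite('pics/s10.png',cv2.resize(np.clip(a*2.5,0,255).astype(np.uint8)[170:210,295:345],None,fx=12,fy=12,interpolation=cv2.INTER_CUBIC))"
```

```text
(no output)
```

View pics/s10.png

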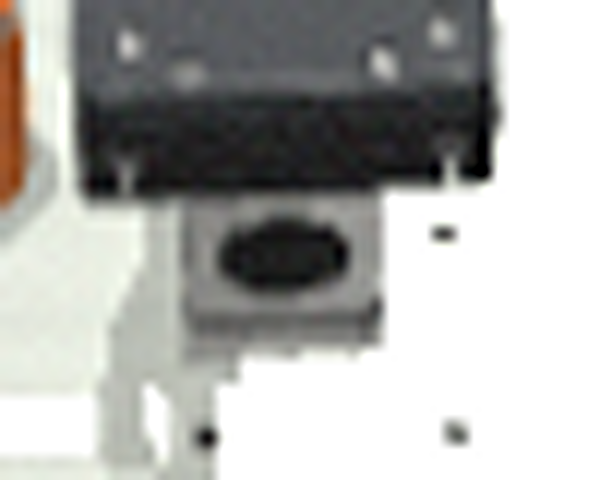

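The fingers should hide the upper part of the port, but this view shows plain grey above it, at crop y 195–217. I'll check where the fingers project and compare both views.

```bash
python3 - <<'E'
from h import *
def pr(n,P):
    c=bot.calibration(n)
    return cv2.projectPoints(np.array(P,float),np.array(c["rvec"]),np.array(c["tvec"]),np.array(c["intrinsics"]),None)[0][:,0]
print("s6 tip front inner/outer", (pr("scene",[[.4607+.031,-.0358,.1288],[.4607+.046,-.0358,.1288],[.4607-.031,-.0358,.1288],[.4607,-.0358,.1288]])-[230,80])*[4,3.75])
print("s1 tips",(pr("scene",[[.4425+.77*.04,-.186-.64*.04,.15],[.4425-.77*.04,-.186+.64*.04,.15]])-[130,100])*3)
print(bot.read_state()["joint_positions"])
a=bot.capture('scene')[...,::-1]
cv2.imwrite('pics/s11.png',cv2.resize(np.clip(a*1.5,0,255).astype(np.uint8)[60:220,230:430],None,fx=4,fy=3.75,interpolation=cv2.INTER_CUBIC))
E
```

```text
s6 tip front inner/outer [[349.72218458 338.52865121]
 [350.43147114 358.33877831]
 [346.90166544 259.75253136]
 [348.29005595 298.52979586]]
s1 tips [[324.31170578 179.63883765]
 [396.44523976 115.8517167 ]]
[-18.43797383  33.07958065 112.34549831   0.32248594  34.74960982
 -19.71513183]
```

View pics/s11.png

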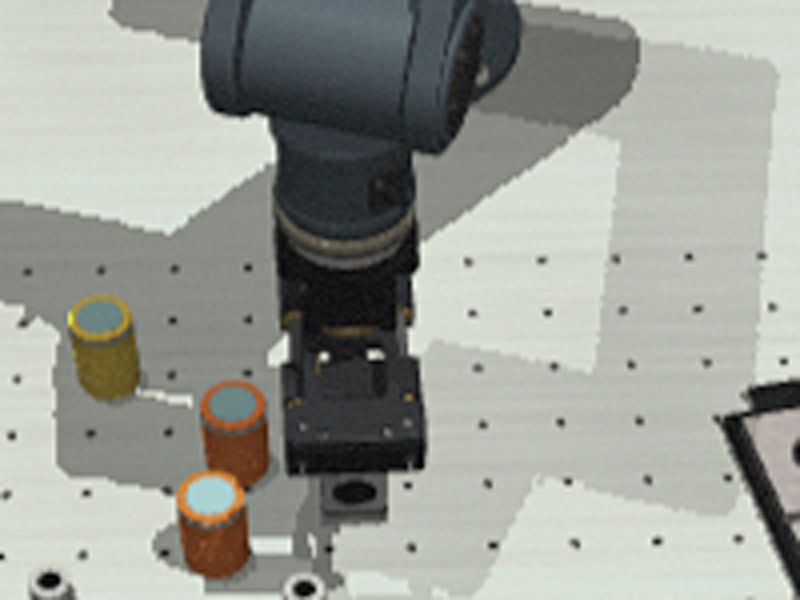

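This explains the failed grasp. In the scene images the finger ends sit about 25–30 mm above where the reported TCP projects: tips seen at (350,313) against a predicted (350,358) in s6, and s1 agrees. The 32 N at reported z 0.029 fits too, because the tips were then on the cube's 60 mm top. So I take the real tip height as about the reported z + 0.031, and test it by descending carefully with the jaws open.

Request:
{"method": "arm_command", "body": {
  "plan": [
    {"claw": 0.5, "dx": 0, "dy": 0, "dz": 0, "twist": 0},
    {"claw": 0.72, "dx": 0, "dy": 0, "dz": 0, "twist": 0},
    {"claw": 0.72, "dx": 0, "dy": 0, "dz": 0, "twist": 0},
    {"claw": 0.72, "dx": 0, "dy": 0, "dz": 0, "twist": 0},
    {"claw": 0.72, "dx": 0, "dy": 0, "dz": 0, "twist": 0},
    {"claw": 0.72, "dx": 0, "dy": 0, "dz": 0, "twist": 0},
    {"claw": 0.72, "dx": 0, "dy": 0, "dz": 0, "twist": 0},
    {"claw": 0.72, "dx": 0, "dy": 0, "dz": 0, "twist": 0}
  ]
}}

```text
time_s: 14.4
position: [0.4606, -0.0354, 0.0419]
tcp_rot: [[1.0, 0.018, -0.002], [0.018, -1.0, 0.004], [-0.002, -0.004, -1.0]]
force: [-0.4, 0.0, -0.5]
opening: 0.708
```

Request:
{"method": "arm_command", "body": {
  "plan": [
    {"claw": 0.72, "dx": 0, "dy": 0, "dz": 0.5, "twist": 0},
    {"claw": 0.72, "dx": 0, "dy": 0, "dz": 1, "twist": 0},
    {"claw": 0.72, "dx": 0, "dy": 0, "dz": 1.5, "twist": 0},
    {"claw": 0.72, "dx": 0, "dy": 0, "dz": 2, "twist": 0},
    {"claw": 0.72, "dx": 0, "dy": 0, "dz": 2.5, "twist": 0},
    {"claw": 0.72, "dx": 0, "dy": 0, "dz": 3, "twist": 0},
    {"claw": 0.72, "dx": 0, "dy": 0, "dz": 3, "twist": 0}
  ]
}}

```text
time_s: 14.98
position: [0.4598, -0.0351, 0.0108]
tcp_rot: [[1.0, 0.018, -0.004], [0.018, -1.0, 0.005], [-0.004, -0.005, -1.0]]
force: [0.3, 0.3, -0.9]
opening: 0.718
```

```bash
python3 go.py; python3 -c "
import cv2,numpy as np;from rig import bot
a=np.mean([bot.capture('scene')[...,::-1].astype(float) for _ in range(2)],0)
cv2.imwrite('pics/s12.png',cv2.resize(np.clip(a*2,0,255).astype(np.uint8)[140:210,275:375],None,fx=7.5,fy=7.5,interpolation=cv2.INTER_CUBIC))"
```

```text
t 14.98 p [ 0.4598 -0.0351  0.0108] ang 1.01 open 0.718 F [ 0.3  0.3 -0.9] q6 -19.8
```

View pics/s12.png

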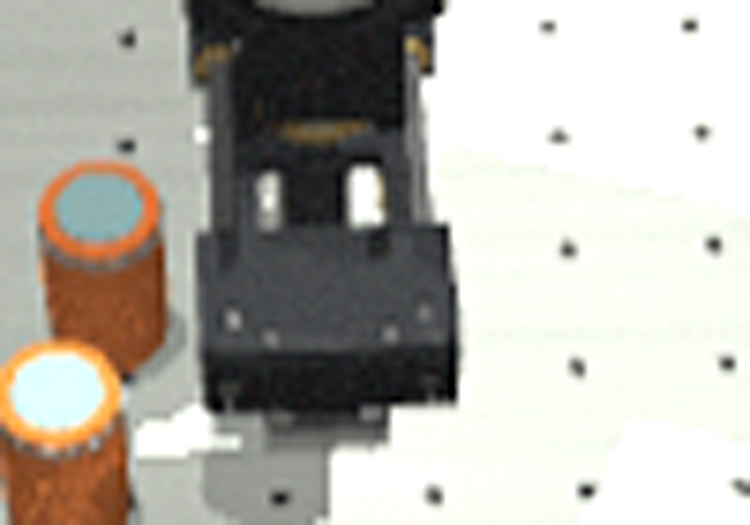

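A black finger now covers the port down to the last visible strip of the cube, and there is no contact force. Going 15 mm lower, then closing.

Request:
{"method": "arm_command", "body": {
  "plan": [
    {"claw": 0.72, "dx": 0.05, "dy": 0, "dz": 0.4, "twist": 0},
    {"claw": 0.72, "dx": 0.05, "dy": 0, "dz": 0.8, "twist": 0},
    {"claw": 0.72, "dx": 0.05, "dy": 0, "dz": 1.2, "twist": 0},
    {"claw": 0.72, "dx": 0.05, "dy": 0, "dz": 1.4, "twist": 0},
    {"claw": 0.72, "dx": 0.05, "dy": 0, "dz": 1.4, "twist": 0}
  ]
}}

```text
time_s: 15.5
position: [0.4604, -0.035, -0.003]
tcp_rot: [[1.0, 0.018, -0.004], [0.018, -1.0, 0.005], [-0.004, -0.005, -1.0]]
force: [0.6, 0.3, -0.4]
opening: 0.719
```

Request:
{"method": "arm_command", "body": {
  "plan": [
    {"claw": 0.6, "dx": 0, "dy": 0, "dz": 0, "twist": 0},
    {"claw": 0.5, "dx": 0, "dy": 0, "dz": 0, "twist": 0},
    {"claw": 0.4, "dx": 0, "dy": 0, "dz": 0, "twist": 0},
    {"claw": 0.3, "dx": 0, "dy": 0, "dz": 0, "twist": 0},
    {"claw": 0.2, "dx": 0, "dy": 0, "dz": 0, "twist": 0},
    {"claw": 0.2, "dx": 0, "dy": 0, "dz": 0, "twist": 0},
    {"claw": 0.2, "dx": 0, "dy": 0, "dz": 0, "twist": 0},
    {"claw": 0.2, "dx": 0, "dy": 0, "dz": 0, "twist": 0}
  ]
}}

```text
time_s: 16.17
position: [0.4606, -0.0351, -0.0028]
tcp_rot: [[1.0, 0.018, -0.003], [0.018, -1.0, 0.004], [-0.003, -0.005, -1.0]]
force: [-0.3, -1.0, 2.0]
opening: 0.457
```

The opening reads 0.457, or 39.8 mm, which is the cube's width. The reported TCP is below the table with no contact, which confirms the offset. Lifting.

Request:
{"method": "arm_command", "body": {
  "plan": [
    {"claw": 0.2, "dx": 0, "dy": 0, "dz": -1, "twist": 0},
    {"claw": 0.2, "dx": 0, "dy": 0, "dz": -3, "twist": 0},
    {"claw": 0.2, "dx": 0, "dy": 0, "dz": -5, "twist": 0},
    {"claw": 0.2, "dx": 0, "dy": 0, "dz": -7, "twist": 0},
    {"claw": 0.2, "dx": 0, "dy": 0, "dz": -9, "twist": 0},
    {"claw": 0.2, "dx": 0, "dy": 0, "dz": -11, "twist": 0},
    {"claw": 0.2, "dx": 0, "dy": 0, "dz": -13, "twist": 0},
    {"claw": 0.2, "dx": 0, "dy": 0, "dz": -13, "twist": 0}
  ]
}}

```text
time_s: 16.83
position: [0.463, -0.0362, 0.1299]
tcp_rot: [[1.0, 0.018, 0.003], [0.018, -1.0, 0.003], [0.003, -0.003, -1.0]]
force: [0.9, 0.4, -1.9]
opening: 0.457
```

```bash
python3 go.py .617 .2905 .13 11.2
```

```text
t 16.83 p [ 0.463  -0.0362  0.1299] ang 1.02 open 0.457 F [ 0.9  0.4 -1.9] q6 -19.6
d cm [ 15.98 -32.39   0.11] twist -10.2
```

Request:
{"method": "arm_command", "body": {
  "plan": [
    {"claw": 0.2, "dx": 0.8, "dy": -1.6, "dz": 0, "twist": -1},
    {"claw": 0.2, "dx": 2.2, "dy": -4.4, "dz": 0, "twist": -2},
    {"claw": 0.2, "dx": 3.8, "dy": -7.7, "dz": 0, "twist": -4},
    {"claw": 0.2, "dx": 5.4, "dy": -11, "dz": 0, "twist": -6},
    {"claw": 0.2, "dx": 7, "dy": -14.3, "dz": 0, "twist": -8},
    {"claw": 0.2, "dx": 8.6, "dy": -17.6, "dz": 0, "twist": -10},
    {"claw": 0.2, "dx": 10.2, "dy": -20.8, "dz": 0, "twist": -10},
    {"claw": 0.2, "dx": 11.4, "dy": -23, "dz": 0, "twist": -10}
  ]
}}

```text
time_s: 17.5
position: [0.5727, 0.1988, 0.1289]
tcp_rot: [[0.981, 0.193, 0.001], [0.193, -0.981, 0.003], [0.001, -0.003, -1.0]]
force: [0.7, -1.2, -2.2]
opening: 0.456
```

```bash
python3 go.py .617 .2905 .13 11.2
```

```text
t 17.5 p [0.5727 0.1988 0.1289] ang 11.11 open 0.456 F [ 0.7 -1.2 -2.2] q6 -2.7
d cm [ 6.12 -8.15 -0.08] twist -0.1
```

Request:
{"method": "arm_command", "body": {
  "plan": [
    {"claw": 0.2, "dx": 1.2, "dy": -1.6, "dz": 0, "twist": 0},
    {"claw": 0.2, "dx": 2.8, "dy": -3.8, "dz": 0, "twist": 0},
    {"claw": 0.2, "dx": 4.4, "dy": -5.9, "dz": 0, "twist": 0},
    {"claw": 0.2, "dx": 5.6, "dy": -7.5, "dz": 0, "twist": 0},
    {"claw": 0.2, "dx": 6.1, "dy": -8.1, "dz": 0, "twist": 0},
    {"claw": 0.2, "dx": 6.1, "dy": -8.1, "dz": 0, "twist": 0}
  ]
}}

```text
time_s: 18.0
position: [0.6164, 0.2912, 0.1271]
tcp_rot: [[0.981, 0.195, -0.001], [0.195, -0.981, 0.003], [-0.001, -0.003, -1.0]]
force: [-0.6, -0.6, -1.9]
opening: 0.458
```

```bash
python3 go.py .617 .2905 .025 11.2
```

```text
t 18.0 p [0.6164 0.2912 0.1271] ang 11.23 open 0.458 F [-0.6 -0.6 -1.9] q6 4.5
d cm [ 0.05  0.11 10.21] twist 0.0
```

Request:
{"method": "arm_command", "body": {
  "plan": [
    {"claw": 0.2, "dx": 0, "dy": 0.1, "dz": 1.5, "twist": 0},
    {"claw": 0.2, "dx": 0, "dy": 0.1, "dz": 3.5, "twist": 0},
    {"claw": 0.2, "dx": 0, "dy": 0.1, "dz": 5.5, "twist": 0},
    {"claw": 0.2, "dx": 0, "dy": 0.1, "dz": 7.5, "twist": 0},
    {"claw": 0.2, "dx": 0, "dy": 0.1, "dz": 9, "twist": 0},
    {"claw": 0.2, "dx": 0, "dy": 0.1, "dz": 10, "twist": 0},
    {"claw": 0.2, "dx": 0, "dy": 0.1, "dz": 10, "twist": 0}
  ]
}}

```text
time_s: 18.58
position: [0.6134, 0.2883, 0.0238]
tcp_rot: [[0.981, 0.194, -0.008], [0.194, -0.981, 0.0], [-0.008, -0.002, -1.0]]
force: [-0.0, 0.4, -2.0]
opening: 0.459
```

```bash
python3 go.py .617 .2905 .007 11.2; python3 -c "
import cv2,numpy as np;from rig import bot
a=bot.capture('scene')[...,::-1]
cv2.imwrite('pics/s13.png',cv2.resize(np.clip(a*1.5,0,255).astype(np.uint8)[140:280,380:520],None,fx=4.2,fy=4.2,interpolation=cv2.INTER_CUBIC))"
```

```text
t 18.58 p [0.6134 0.2883 0.0238] ang 11.17 open 0.459 F [-0.   0.4 -2. ] q6 4.4
d cm [ 0.4  -0.14  1.68] twist -0.0
```

View pics/s13.png

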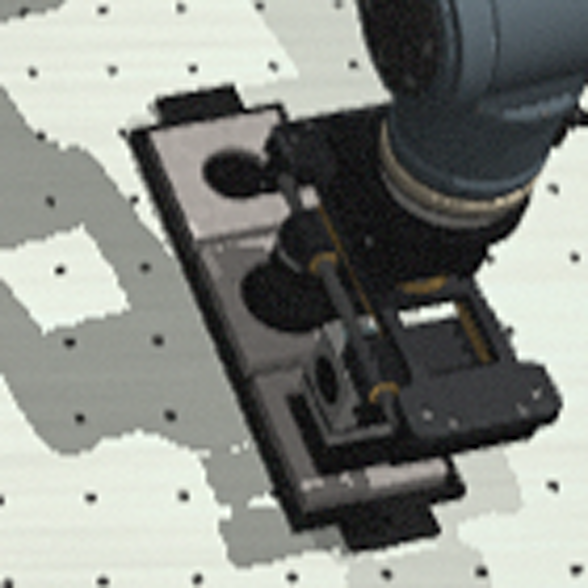

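The cube hangs over the square pocket, roughly parallel to its walls. Centring and lowering.

Request:
{"method": "arm_command", "body": {
  "plan": [
    {"claw": 0.2, "dx": 0.3, "dy": -0.1, "dz": 0.2, "twist": 0},
    {"claw": 0.2, "dx": 0.4, "dy": -0.1, "dz": 0.6, "twist": 0},
    {"claw": 0.2, "dx": 0.4, "dy": -0.1, "dz": 1, "twist": 0},
    {"claw": 0.2, "dx": 0.4, "dy": -0.1, "dz": 1.3, "twist": 0},
    {"claw": 0.2, "dx": 0.4, "dy": -0.1, "dz": 1.6, "twist": 0},
    {"claw": 0.2, "dx": 0.4, "dy": -0.1, "dz": 1.6, "twist": 0}
  ]
}}

```text
time_s: 19.13
position: [0.6179, 0.2907, 0.0089]
tcp_rot: [[0.981, 0.194, -0.006], [0.194, -0.981, 0.001], [-0.006, -0.002, -1.0]]
force: [0.2, 0.4, -1.6]
opening: 0.46
```

Request:
{"method": "arm_command", "body": {
  "plan": [
    {"claw": 0.2, "dx": 0, "dy": 0, "dz": 0.1, "twist": 0},
    {"claw": 0.2, "dx": 0, "dy": 0, "dz": 0.2, "twist": 0},
    {"claw": 0.2, "dx": 0, "dy": 0, "dz": 0.2, "twist": 0},
    {"claw": 0.2, "dx": 0, "dy": 0, "dz": 0.2, "twist": 0}
  ]
}}

```text
time_s: 19.47
position: [0.6179, 0.2907, 0.0069]
tcp_rot: [[0.981, 0.194, -0.006], [0.194, -0.981, 0.001], [-0.006, -0.002, -1.0]]
force: [1.0, -0.3, -1.8]
opening: 0.457
```

Request:
{"method": "arm_command", "body": {
  "plan": [
    {"claw": 0.2, "dx": 0, "dy": 0, "dz": 0.1, "twist": 0},
    {"claw": 0.2, "dx": 0, "dy": 0, "dz": 0.2, "twist": 0},
    {"claw": 0.2, "dx": 0, "dy": 0, "dz": 0.25, "twist": 0},
    {"claw": 0.2, "dx": 0, "dy": 0, "dz": 0.25, "twist": 0}
  ]
}}

```text
time_s: 19.8
position: [0.6181, 0.2908, 0.0053]
tcp_rot: [[0.981, 0.194, -0.006], [0.194, -0.981, 0.001], [-0.006, -0.002, -1.0]]
force: [-1.0, -0.8, 3.4]
opening: 0.461
```

It bottomed at the predicted height, with +3.4 N. Releasing and rising.

Request:
{"method": "arm_command", "body": {
  "plan": [
    {"claw": 0.5, "dx": 0, "dy": 0, "dz": 0, "twist": 0},
    {"claw": 0.6, "dx": 0, "dy": 0, "dz": 0, "twist": 0},
    {"claw": 0.65, "dx": 0, "dy": 0, "dz": 0, "twist": 0},
    {"claw": 0.65, "dx": 0, "dy": 0, "dz": 0, "twist": 0}
  ]
}}

```text
time_s: 20.13
position: [0.6182, 0.2908, 0.0051]
tcp_rot: [[0.981, 0.194, -0.006], [0.194, -0.981, 0.001], [-0.005, -0.002, -1.0]]
force: [0.7, -0.3, 0.6]
opening: 0.616
```

Request:
{"method": "arm_command", "body": {
  "plan": [
    {"claw": 0.65, "dx": 0, "dy": 0, "dz": -2, "twist": 0},
    {"claw": 0.65, "dx": 0, "dy": 0, "dz": -5, "twist": 0},
    {"claw": 0.65, "dx": 0, "dy": 0, "dz": -8, "twist": 0},
    {"claw": 0.65, "dx": 0, "dy": 0, "dz": -11, "twist": 0},
    {"claw": 0.65, "dx": 0, "dy": 0, "dz": -13, "twist": 0},
    {"claw": 0.65, "dx": 0, "dy": 0, "dz": -13, "twist": 0}
  ]
}}

```text
time_s: 20.63
position: [0.6228, 0.2919, 0.1409]
tcp_rot: [[0.981, 0.194, 0.005], [0.194, -0.981, 0.004], [0.006, -0.003, -1.0]]
force: [1.5, 0.4, 1.0]
opening: 0.648
```

```bash
python3 go.py .5728 -.2063 .13 -40; python3 -c "
import cv2,numpy as np;from rig import bot
a=bot.capture('scene')[...,::-1]
cv2.imwrite('pics/s14.png',cv2.resize(np.clip(a*1.5,0,255).astype(np.uint8)[140:280,380:520],None,fx=4.2,fy=4.2,interpolation=cv2.INTER_CUBIC))"
```

```text
t 20.63 p [0.6228 0.2919 0.1409] ang 11.2 open 0.648 F [1.5 0.4 1. ] q6 4.5
d cm [-14.58  47.9    0.86] twist 51.2
```

View pics/s14.png

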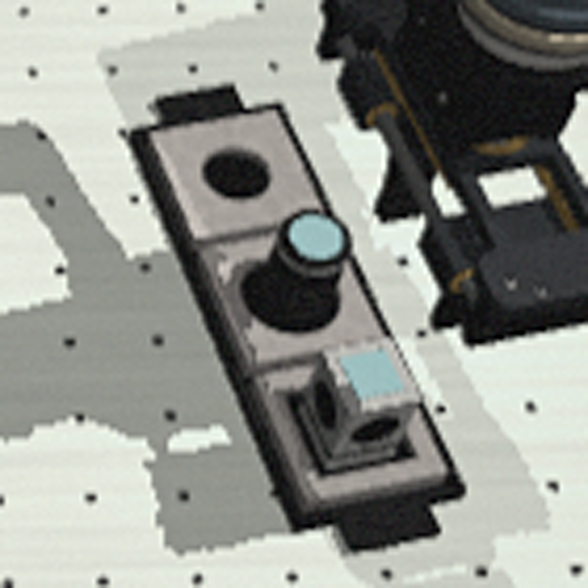

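The cube sits in the square pocket and the tube still stands upright. Next is the post; I keep the jaw angle, since it clears all neighbours there.

Request:
{"method": "arm_command", "body": {
  "plan": [
    {"claw": 0.65, "dx": -0.6, "dy": 2, "dz": 0, "twist": 0},
    {"claw": 0.65, "dx": -1.5, "dy": 5, "dz": 0, "twist": 0},
    {"claw": 0.65, "dx": -2.6, "dy": 8.7, "dz": 0, "twist": 0},
    {"claw": 0.65, "dx": -3.8, "dy": 12.5, "dz": 0, "twist": 0},
    {"claw": 0.65, "dx": -5, "dy": 16.4, "dz": 0, "twist": 0},
    {"claw": 0.65, "dx": -6.1, "dy": 20.2, "dz": 0, "twist": 0},
    {"claw": 0.65, "dx": -7.3, "dy": 24, "dz": 0, "twist": 0},
    {"claw": 0.65, "dx": -8.4, "dy": 27.5, "dz": 0, "twist": 0}
  ]
}}

```text
time_s: 21.35
position: [0.5902, 0.0034, 0.1354]
tcp_rot: [[0.981, 0.194, -0.003], [0.194, -0.981, 0.003], [-0.002, -0.004, -1.0]]
force: [-0.6, 0.0, 0.7]
opening: 0.653
```

```bash
python3 go.py .5728 -.2063 .13 11
```

```text
t 21.35 p [0.5902 0.0034 0.1354] ang 11.18 open 0.653 F [-0.6  0.   0.7] q6 -21.9
d cm [-5.78 20.23  0.47] twist 0.2
```

Request:
{"method": "arm_command", "body": {
  "plan": [
    {"claw": 0.65, "dx": -0.6, "dy": 2, "dz": 0, "twist": 0},
    {"claw": 0.65, "dx": -1.5, "dy": 5.2, "dz": 0, "twist": 0},
    {"claw": 0.65, "dx": -2.6, "dy": 9, "dz": 0, "twist": 0},
    {"claw": 0.65, "dx": -3.7, "dy": 12.8, "dz": 0, "twist": 0},
    {"claw": 0.65, "dx": -4.7, "dy": 16.5, "dz": 0, "twist": 0},
    {"claw": 0.65, "dx": -5.5, "dy": 19.3, "dz": 0, "twist": 0},
    {"claw": 0.65, "dx": -5.8, "dy": 20.2, "dz": 0, "twist": 0},
    {"claw": 0.65, "dx": -5.8, "dy": 20.2, "dz": 0, "twist": 0}
  ]
}}

```text
time_s: 22.02
position: [0.5713, -0.2083, 0.1329]
tcp_rot: [[0.982, 0.19, -0.005], [0.19, -0.982, 0.004], [-0.004, -0.005, -1.0]]
force: [0.4, 0.3, -1.0]
opening: 0.651
```

```bash
python3 go.py .5728 -.2063 .01 11; python3 -c "
import cv2,numpy as np;from rig import bot
a=bot.capture('scene')[...,::-1]
cv2.imwrite('pics/s15.png',cv2.resize(np.clip(a*1.5,0,255).astype(np.uint8)[120:280,140:340],None,fx=3.75,fy=3.75,interpolation=cv2.INTER_CUBIC))"
```

```text
t 22.02 p [ 0.5713 -0.2083  0.1329] ang 10.95 open 0.651 F [ 0.4  0.3 -1. ] q6 -41.6
d cm [ 0.23 -0.11 12.29] twist -0.1
```

View pics/s15.png

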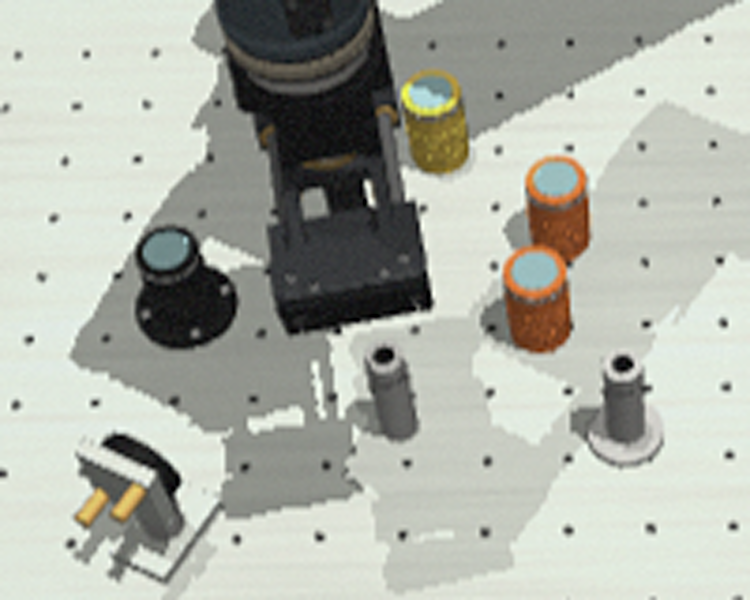

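The jaws are above the post, with the mirror mount and the flanged post well clear. Descending and gripping.

Request:
{"method": "arm_command", "body": {
  "plan": [
    {"claw": 0.65, "dx": 0.2, "dy": -0.1, "dz": 2, "twist": 0},
    {"claw": 0.65, "dx": 0.2, "dy": -0.1, "dz": 4, "twist": 0},
    {"claw": 0.65, "dx": 0.2, "dy": -0.1, "dz": 6, "twist": 0},
    {"claw": 0.65, "dx": 0.2, "dy": -0.1, "dz": 8, "twist": 0},
    {"claw": 0.65, "dx": 0.2, "dy": -0.1, "dz": 10, "twist": 0},
    {"claw": 0.65, "dx": 0.2, "dy": -0.1, "dz": 11.5, "twist": 0},
    {"claw": 0.65, "dx": 0.2, "dy": -0.1, "dz": 12.5, "twist": 0},
    {"claw": 0.65, "dx": 0.2, "dy": -0.1, "dz": 12.5, "twist": 0}
  ]
}}

```text
time_s: 22.73
position: [0.5705, -0.2007, 0.0055]
tcp_rot: [[0.981, 0.194, -0.011], [0.194, -0.981, 0.009], [-0.009, -0.011, -1.0]]
force: [-0.2, 0.3, 0.4]
opening: 0.652
```

Request:
{"method": "arm_command", "body": {
  "plan": [
    {"claw": 0.5, "dx": 0, "dy": 0, "dz": 0, "twist": 0},
    {"claw": 0.4, "dx": 0, "dy": 0, "dz": 0, "twist": 0},
    {"claw": 0.3, "dx": 0, "dy": 0, "dz": 0, "twist": 0},
    {"claw": 0.2, "dx": 0, "dy": 0, "dz": 0, "twist": 0},
    {"claw": 0.1, "dx": 0, "dy": 0, "dz": 0, "twist": 0},
    {"claw": 0.1, "dx": 0, "dy": 0, "dz": 0, "twist": 0},
    {"claw": 0.1, "dx": 0, "dy": 0, "dz": 0, "twist": 0},
    {"claw": 0.1, "dx": 0, "dy": 0, "dz": 0, "twist": 0}
  ]
}}

```text
time_s: 23.4
position: [0.5712, -0.2011, 0.0062]
tcp_rot: [[0.981, 0.193, -0.009], [0.193, -0.981, 0.008], [-0.007, -0.01, -1.0]]
force: [1.0, -0.2, 2.8]
opening: 0.256
```

Request:
{"method": "arm_command", "body": {
  "plan": [
    {"claw": 0.1, "dx": 0, "dy": 0, "dz": 0, "twist": 0},
    {"claw": 0.1, "dx": 0, "dy": 0, "dz": 0, "twist": 0},
    {"claw": 0.1, "dx": 0, "dy": 0, "dz": 0, "twist": 0}
  ]
}}

```text
time_s: 23.65
position: [0.5711, -0.2012, 0.0062]
tcp_rot: [[0.981, 0.193, -0.009], [0.193, -0.981, 0.008], [-0.007, -0.01, -1.0]]
force: [-0.0, 0.0, 1.9]
opening: 0.257
```

The opening of 0.257 fits the post, but the TCP sits 5 mm off its axis along the pads. I'll open, shift and grip again.

Request:
{"method": "arm_command", "body": {
  "plan": [
    {"claw": 0.4, "dx": 0, "dy": 0, "dz": 0, "twist": 0},
    {"claw": 0.45, "dx": 0, "dy": 0, "dz": 0, "twist": 0},
    {"claw": 0.45, "dx": 0, "dy": 0.2, "dz": 0, "twist": 0},
    {"claw": 0.45, "dx": 0.1, "dy": 0.5, "dz": 0, "twist": 0},
    {"claw": 0.45, "dx": 0.1, "dy": 0.5, "dz": 0, "twist": 0}
  ]
}}

```text
time_s: 24.07
position: [0.5736, -0.2067, 0.0061]
tcp_rot: [[0.981, 0.193, -0.008], [0.193, -0.981, 0.008], [-0.007, -0.009, -1.0]]
force: [-0.6, -0.6, -0.2]
opening: 0.436
```

Request:
{"method": "arm_command", "body": {
  "plan": [
    {"claw": 0.3, "dx": 0, "dy": 0, "dz": 0, "twist": 0},
    {"claw": 0.2, "dx": 0, "dy": 0, "dz": 0, "twist": 0},
    {"claw": 0.1, "dx": 0, "dy": 0, "dz": 0, "twist": 0},
    {"claw": 0.1, "dx": 0, "dy": 0, "dz": 0, "twist": 0},
    {"claw": 0.1, "dx": 0, "dy": 0, "dz": 0, "twist": 0},
    {"claw": 0.1, "dx": 0, "dy": 0, "dz": 0, "twist": 0}
  ]
}}

```text
time_s: 24.57
position: [0.5735, -0.2066, 0.0061]
tcp_rot: [[0.981, 0.193, -0.009], [0.193, -0.981, 0.008], [-0.007, -0.009, -1.0]]
force: [0.1, 0.4, -0.1]
opening: 0.256
```

Request:
{"method": "arm_command", "body": {
  "plan": [
    {"claw": 0.1, "dx": 0, "dy": 0, "dz": -1, "twist": 0},
    {"claw": 0.1, "dx": 0, "dy": 0, "dz": -3, "twist": 0},
    {"claw": 0.1, "dx": 0, "dy": 0, "dz": -5, "twist": 0},
    {"claw": 0.1, "dx": 0, "dy": 0, "dz": -7, "twist": 0},
    {"claw": 0.1, "dx": 0, "dy": 0, "dz": -9, "twist": 0},
    {"claw": 0.1, "dx": 0, "dy": 0, "dz": -11, "twist": 0},
    {"claw": 0.1, "dx": 0, "dy": 0, "dz": -13, "twist": 0},
    {"claw": 0.1, "dx": 0, "dy": 0, "dz": -13, "twist": 0}
  ]
}}

```text
time_s: 25.23
position: [0.5772, -0.2089, 0.1407]
tcp_rot: [[0.981, 0.193, -0.001], [0.193, -0.981, 0.004], [-0.0, -0.004, -1.0]]
force: [0.3, -0.4, -0.6]
opening: 0.259
```

```bash
python3 go.py .4445 .2572 .13 11; python3 -c "
import cv2,numpy as np;from rig import bot
a=bot.capture('scene')[...,::-1]
cv2.imwrite('pics/s16.png',cv2.resize(np.clip(a*1.5,0,255).astype(np.uint8)[100:260,140:340],None,fx=3.75,fy=3.75,interpolation=cv2.INTER_CUBIC))"
```

```text
t 25.23 p [ 0.5772 -0.2089  0.1407] ang 11.14 open 0.259 F [ 0.3 -0.4 -0.6] q6 -41.6
d cm [ -4.02 -48.29   1.25] twist 0.1
```

View pics/s16.png

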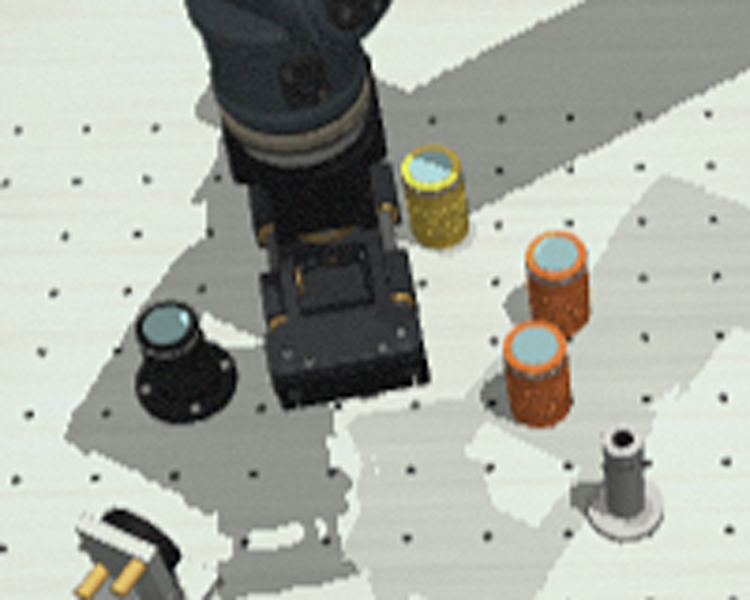

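The post has gone from the table and the jaws hold 0.259, so it is in the grip. Carrying it to the small pocket.

Request:
{"method": "arm_command", "body": {
  "plan": [
    {"claw": 0.1, "dx": -0.2, "dy": -1.5, "dz": 0, "twist": 0},
    {"claw": 0.1, "dx": -0.4, "dy": -4.2, "dz": 0, "twist": 0},
    {"claw": 0.1, "dx": -0.7, "dy": -7.8, "dz": 0, "twist": 0},
    {"claw": 0.1, "dx": -1, "dy": -11.5, "dz": 0, "twist": 0},
    {"claw": 0.1, "dx": -1.3, "dy": -15.2, "dz": 0, "twist": 0},
    {"claw": 0.1, "dx": -1.6, "dy": -18.9, "dz": 0, "twist": 0},
    {"claw": 0.1, "dx": -1.9, "dy": -22.5, "dz": 0, "twist": 0},
    {"claw": 0.1, "dx": -2.1, "dy": -25, "dz": 0, "twist": 0}
  ]
}}

```text
time_s: 25.95
position: [0.5027, 0.0368, 0.1383]
tcp_rot: [[0.981, 0.194, -0.01], [0.194, -0.981, 0.007], [-0.009, -0.009, -1.0]]
force: [-0.1, 0.8, -1.7]
opening: 0.257
```

```bash
python3 go.py .4445 .2572 .13 11; python3 -c "
import cv2,numpy as np;from rig import bot
a=bot.capture('scene')[...,::-1]
cv2.imwrite('pics/s17.png',cv2.resize(np.clip(a*1.5,0,255).astype(np.uint8)[60:220,260:460],None,fx=3.75,fy=3.75,interpolation=cv2.INTER_CUBIC))"
```

```text
t 25.95 p [0.5027 0.0368 0.1383] ang 11.21 open 0.257 F [-0.1  0.8 -1.7] q6 -20.2
d cm [ -1.42 -22.74   1.05] twist 0.2
```

View pics/s17.png

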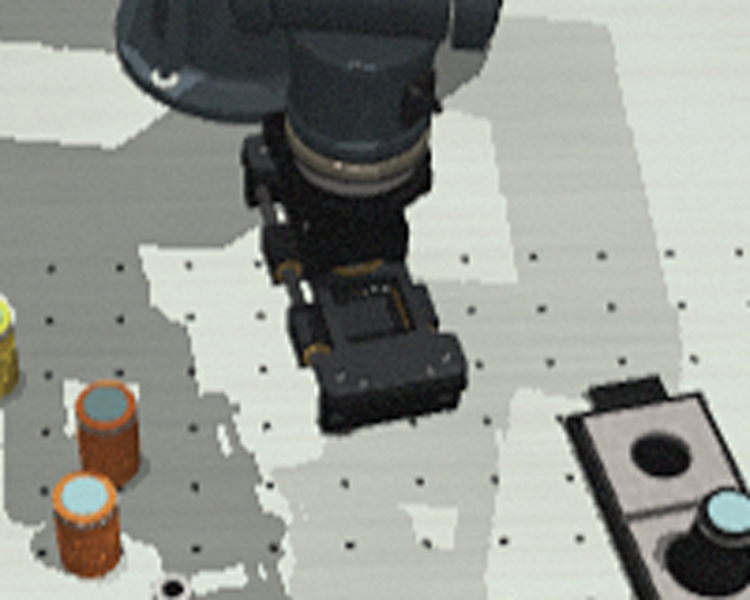

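Request:
{"method": "arm_command", "body": {
  "plan": [
    {"claw": 0.1, "dx": -0.1, "dy": -1.8, "dz": 0, "twist": 0},
    {"claw": 0.1, "dx": -0.3, "dy": -5, "dz": 0, "twist": 0},
    {"claw": 0.1, "dx": -0.5, "dy": -8.8, "dz": 0, "twist": 0},
    {"claw": 0.1, "dx": -0.8, "dy": -12.6, "dz": 0, "twist": 0},
    {"claw": 0.1, "dx": -1.1, "dy": -16.5, "dz": 0, "twist": 0},
    {"claw": 0.1, "dx": -1.3, "dy": -20, "dz": 0, "twist": 0},
    {"claw": 0.1, "dx": -1.4, "dy": -22.2, "dz": 0, "twist": 0},
    {"claw": 0.1, "dx": -1.4, "dy": -22.7, "dz": 0, "twist": 0}
  ]
}}

```text
time_s: 26.67
position: [0.4387, 0.2633, 0.14]
tcp_rot: [[0.98, 0.2, -0.017], [0.2, -0.98, 0.011], [-0.015, -0.014, -1.0]]
force: [0.4, -1.2, -2.1]
opening: 0.257
```

```bash
python3 go.py .4445 .2572 .035 11; python3 -c "
import cv2,numpy as np;from rig import bot
a=bot.capture('scene')[...,::-1]
cv2.imwrite('pics/s18.png',cv2.resize(np.clip(a*1.5,0,255).astype(np.uint8)[100:260,360:560],None,fx=3.75,fy=3.75,interpolation=cv2.INTER_CUBIC))
a=bot.capture('top')[...,::-1]
cv2.imwrite('pics/t18.png',cv2.resize(np.clip(a*1.8,0,255).astype(np.uint8)[120:320,110:310],None,fx=3,fy=3,interpolation=cv2.INTER_CUBIC))"
```

```text
t 26.67 p [0.4387 0.2633 0.14  ] ang 11.55 open 0.257 F [ 0.4 -1.2 -2.1] q6 5.7
d cm [ 0.6   0.86 10.48] twist 0.5
```

View pics/s18.png

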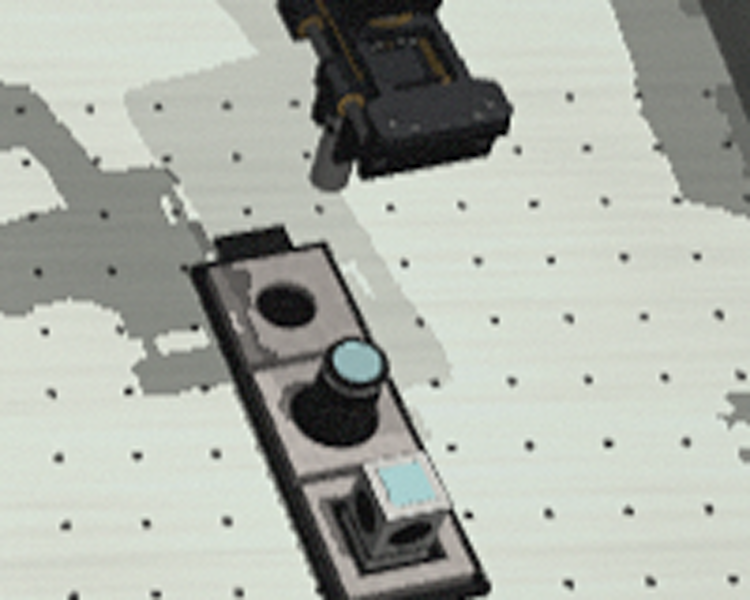

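View pics/t18.png

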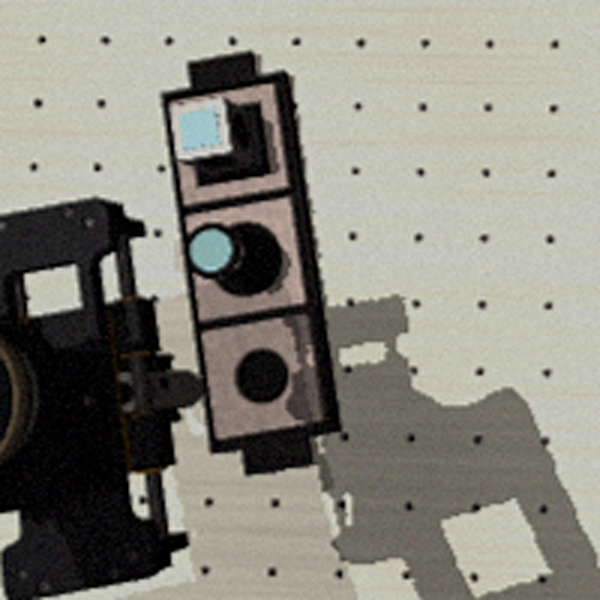

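```bash
python3 - <<'E'
from h import *
s=bot.read_state();x,y,z=s["position"];print(x,y,z)
for n,o,f in(("top",(110,120),3),("scene",(360,100),3.75)):
    c=bot.calibration(n)
    q=cv2.projectPoints(np.array([[x,y,z-.0061],[x,y,z+.04]]),np.array(c["rvec"]),np.array(c["tvec"]),np.array(c["intrinsics"]),None)[0][:,0]
    print(n,(q-np.array(o))*f)
E
```

```text
0.44030260030351537 0.26086538891608396 0.1401577330656234
top [[185.0594179  387.2155118 ]
 [150.66336556 390.35276858]]
scene [[323.41074299 179.82552338]
 [338.93939942 128.29125796]]
```

The post's foot, seen at (190,387) and (328,180), agrees with the projection. Lowering to just above the pocket.

Request:
{"method": "arm_command", "body": {
  "plan": [
    {"claw": 0.1, "dx": 0.3, "dy": 0.4, "dz": 1, "twist": 0},
    {"claw": 0.1, "dx": 0.3, "dy": 0.4, "dz": 3, "twist": 0},
    {"claw": 0.1, "dx": 0.3, "dy": 0.4, "dz": 5, "twist": 0},
    {"claw": 0.1, "dx": 0.3, "dy": 0.4, "dz": 7, "twist": 0},
    {"claw": 0.1, "dx": 0.3, "dy": 0.4, "dz": 8.5, "twist": 0},
    {"claw": 0.1, "dx": 0.3, "dy": 0.4, "dz": 9.5, "twist": 0},
    {"claw": 0.1, "dx": 0.3, "dy": 0.4, "dz": 10, "twist": 0},
    {"claw": 0.1, "dx": 0.3, "dy": 0.4, "dz": 10, "twist": 0}
  ]
}}

```text
time_s: 27.43
position: [0.442, 0.2571, 0.0387]
tcp_rot: [[0.98, 0.197, -0.019], [0.198, -0.98, 0.008], [-0.017, -0.012, -1.0]]
force: [-0.1, -0.0, -0.5]
opening: 0.258
```

```bash
python3 go.py .4445 .2572 .018 11; python3 -c "
import cv2,numpy as np;from rig import bot
a=bot.capture('scene')[...,::-1]
cv2.imwrite('pics/s19.png',cv2.resize(np.clip(a*1.5,0,255).astype(np.uint8)[130:230,380:500],None,fx=6,fy=6,interpolation=cv2.INTER_CUBIC))"
```

```text
t 27.43 p [0.442  0.2571 0.0387] ang 11.39 open 0.258 F [-0.1 -0.  -0.5] q6 4.8
d cm [0.29 0.07 2.06] twist 0.4
```

View pics/s19.png

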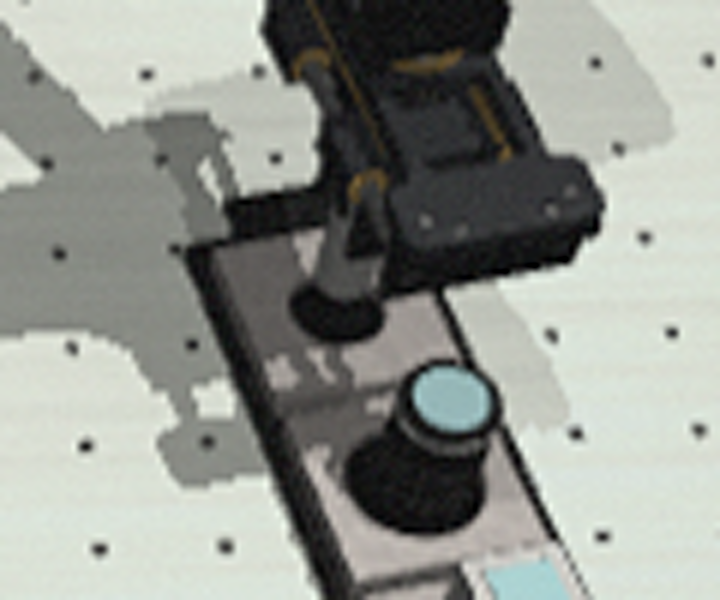

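The post's foot hangs just above the small pocket. Shifting 3 mm and lowering.

Request:
{"method": "arm_command", "body": {
  "plan": [
    {"claw": 0.1, "dx": 0.3, "dy": 0.1, "dz": 0.3, "twist": 0},
    {"claw": 0.1, "dx": 0.3, "dy": 0.1, "dz": 0.7, "twist": 0},
    {"claw": 0.1, "dx": 0.3, "dy": 0.1, "dz": 1.2, "twist": 0},
    {"claw": 0.1, "dx": 0.3, "dy": 0.1, "dz": 1.6, "twist": 0},
    {"claw": 0.1, "dx": 0.3, "dy": 0.1, "dz": 2, "twist": 0},
    {"claw": 0.1, "dx": 0.3, "dy": 0.1, "dz": 2.1, "twist": 0},
    {"claw": 0.1, "dx": 0.3, "dy": 0.1, "dz": 2.1, "twist": 0}
  ]
}}

```text
time_s: 28.07
position: [0.4449, 0.2574, 0.0181]
tcp_rot: [[0.98, 0.198, -0.018], [0.198, -0.98, 0.008], [-0.016, -0.012, -1.0]]
force: [0.1, 0.8, -2.6]
opening: 0.254
```

Request:
{"method": "arm_command", "body": {
  "plan": [
    {"claw": 0.1, "dx": 0, "dy": 0, "dz": 0.1, "twist": 0},
    {"claw": 0.1, "dx": 0, "dy": 0, "dz": 0.2, "twist": 0},
    {"claw": 0.1, "dx": 0, "dy": 0, "dz": 0.2, "twist": 0},
    {"claw": 0.1, "dx": 0, "dy": 0, "dz": 0.2, "twist": 0}
  ]
}}

```text
time_s: 28.4
position: [0.4449, 0.2574, 0.0161]
tcp_rot: [[0.98, 0.198, -0.018], [0.198, -0.98, 0.008], [-0.016, -0.012, -1.0]]
force: [-0.8, 0.6, -1.8]
opening: 0.258
```

Request:
{"method": "arm_command", "body": {
  "plan": [
    {"claw": 0.1, "dx": 0, "dy": 0, "dz": 0.1, "twist": 0},
    {"claw": 0.1, "dx": 0, "dy": 0, "dz": 0.2, "twist": 0},
    {"claw": 0.1, "dx": 0, "dy": 0, "dz": 0.25, "twist": 0},
    {"claw": 0.1, "dx": 0, "dy": 0, "dz": 0.25, "twist": 0}
  ]
}}

```text
time_s: 28.73
position: [0.445, 0.2575, 0.0141]
tcp_rot: [[0.98, 0.198, -0.017], [0.198, -0.98, 0.009], [-0.015, -0.012, -1.0]]
force: [-1.5, -0.8, 2.7]
opening: 0.257
```

It bottomed at z 0.0141, against a predicted 0.014. Releasing and retreating.

Request:
{"method": "arm_command", "body": {
  "plan": [
    {"claw": 0.3, "dx": 0, "dy": 0, "dz": 0, "twist": 0},
    {"claw": 0.4, "dx": 0, "dy": 0, "dz": 0, "twist": 0},
    {"claw": 0.5, "dx": 0, "dy": 0, "dz": 0, "twist": 0},
    {"claw": 0.5, "dx": 0, "dy": 0, "dz": 0, "twist": 0}
  ]
}}

```text
time_s: 29.07
position: [0.4452, 0.2576, 0.0141]
tcp_rot: [[0.98, 0.198, -0.017], [0.198, -0.98, 0.009], [-0.015, -0.012, -1.0]]
force: [-0.1, 1.0, 0.3]
opening: 0.44
```

Request:
{"method": "arm_command", "body": {
  "plan": [
    {"claw": 0.5, "dx": 0, "dy": 0, "dz": -2, "twist": 0},
    {"claw": 0.5, "dx": 0, "dy": 0, "dz": -5, "twist": 0},
    {"claw": 0.5, "dx": 0, "dy": 0, "dz": -8, "twist": 0},
    {"claw": 0.5, "dx": 0, "dy": 0, "dz": -11, "twist": 0},
    {"claw": 0.5, "dx": 0, "dy": 0, "dz": -13, "twist": 0},
    {"claw": 0.5, "dx": 0, "dy": 4, "dz": -14, "twist": 0},
    {"claw": 0.5, "dx": 0, "dy": 8, "dz": -14, "twist": 0},
    {"claw": 0.5, "dx": 0, "dy": 10, "dz": -14, "twist": 0}
  ]
}}

```text
time_s: 29.73
position: [0.4687, 0.1559, 0.154]
tcp_rot: [[0.98, 0.198, -0.014], [0.198, -0.98, 0.008], [-0.012, -0.01, -1.0]]
force: [-0.1, -0.3, 0.2]
opening: 0.501
```

```bash
python3 go.py; python3 - <<'E'
from h import *
im={}
for n in("scene","top"):
    a=np.mean([bot.capture(n)[...,::-1].astype(float) for _ in range(2)],0);im[n]=a
    cv2.imwrite(f'pics/{n}20.png',np.clip(a*1.3,0,255).astype(np.uint8))
    cv2.imwrite(f'pics/{n}20raw.png',a.astype(np.uint8))
a=im["scene"];cv2.imwrite('pics/s20.png',cv2.resize(np.clip(a*1.5,0,255).astype(np.uint8)[140:280,380:520],None,fx=4.2,fy=4.2,interpolation=cv2.INTER_CUBIC))
a=im["top"];cv2.imwrite('pics/t20.png',cv2.resize(np.clip(a*1.8,0,255).astype(np.uint8)[130:290,140:260],None,fx=3.7,fy=3.7,interpolation=cv2.INTER_CUBIC))
E
```

```text
t 29.73 p [0.4687 0.1559 0.154 ] ang 11.45 open 0.501 F [-0.1 -0.3  0.2] q6 -6.7
```

View pics/s20.png

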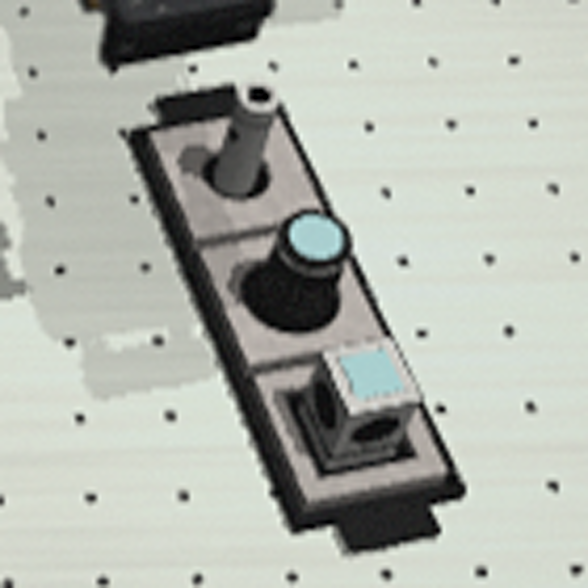

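View pics/t20.png

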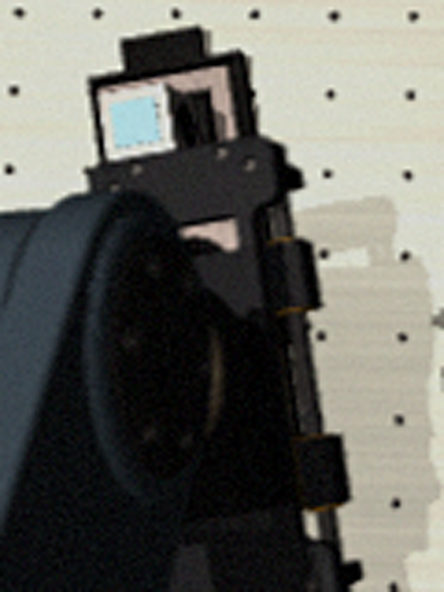

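View pics/scene20.png

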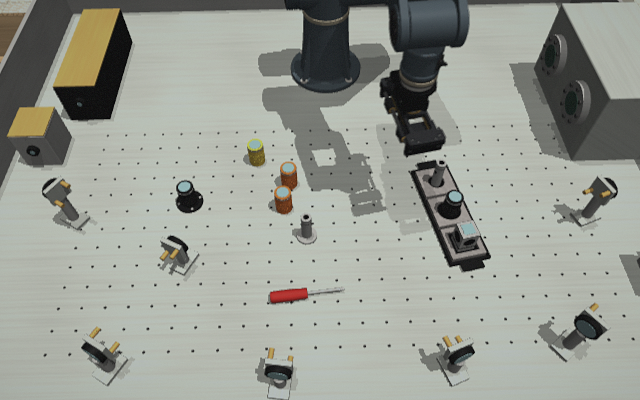

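All three stand in their pockets, and the look-alikes, mirror mount and screwdriver are where they were. I'll check the tops numerically.

```bash
python3 - <<'E'
from h import *
np.set_printoptions(precision=4,suppress=True)
n="scene";im=cv2.imread("pics/scene20raw.png").astype(int);b,g,r=im[...,0],im[...,1],im[...,2]
m=((b-r)>0.12*b+4)&(b>60)
for c in cont(m,20):
    u=cen(c)
    if u[0]>400 and u[0]<520: print(u,"z72",pl(n,u,.072)[:2]-[.531,.274],"z68",pl(n,u,.068)[:2]-[.617,.2905])
print("post",pl(n,(380+258/4.2,140+96/4.2),.088)[:2]-[.4445,.2572])
o=cv2.imread("pics/scene0.png").astype(int)
d=np.abs(o-im).max(2)>40
for nm,(x0,x1,y0,y1) in dict(ft=(170,208,175,215),fp=(293,320,208,248),mm=(155,202,230,277),sd=(262,350,280,308)).items(): print(nm,d[y0:y1,x0:x1].sum())
E
```

```text
[468.0462 228.6205] z72 [0.0892 0.0159] z68 [0.0007 0.0008]
[454.8404 195.9632] z72 [0.0007 0.0031] z68 [-0.0881 -0.012 ]
[432.1424   4.8339] z72 [-0.7325  0.0662] z68 [-0.8244  0.0514]
post [0.0019 0.0004]
ft 0
fp 0
mm 0
sd 0
```

All three tops are within about 3 mm of their pocket centres at the bottomed heights. The bystander patches are unchanged pixel for pixel, and the arm touches nothing. Handing in.

```bash
python3 -c "
from rig import bot
print(bot.hand_in())"
```

```text
the job is handed in; nothing more can be done
None
```

The lens tube, the cube housing and the steel post are each standing in their own pocket, and the job was handed in at about 30 s of the 90 s.

**Placing:** I lowered each part until the wrist force showed it had touched the pocket floor (about 3–6 N), then released it.

**Last checks, scene camera:**

| Part | Top's distance from pocket centre, taken at its seated height |
|---|---|
| Tube | 3.2 mm |
| Cube | 1.1 mm |
| Post | 1.9 mm |

- **Upright:** all three look upright in the picture. I did not measure tilt.
- **Bystanders:** the patches around both flanged look-alikes, the mirror mount and the screwdriver showed no change from the first picture.
- **Robot:** the arm and gripper were clear of everything at hand-in.

**What failed or disagreed:**
- **First cube grasp failed:** the jaws closed over the cube's top edge with about 32 N on the wrist and did not lift it. It stayed where it was.
- **Cause:** the real finger ends sit about 31 mm higher than the reported TCP height. I corrected for this with the cube and post; the tube, moved earlier, was held only by its top few millimetres but was placed properly.
- **Post grip:** it was about 5 mm off-centre at first, so I opened and gripped again.
- **Top camera:** in the last picture the arm hid the tube and the post, so the final positions come from the scene camera alone.

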